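# Open the vacuum jar with the pin spanner and lay out the sample trays

### The job

Unpack the vacuum jar of samples: with both pins of the pin spanner in two holes of the jar's lock ring (never turn the ring in any other way), turn the ring anticlockwise, seen from above, fully to its stop, and put the spanner back on the blue tool mat, pins down. Lift the clear bell off and stand it upright on the middle of the round rubber mat; then lift the sample trays off the stack, keeping them level, and lay them all flat and right way up in the white drawer insert, side by side with any that are there already. Leave the slide box, the glass dish and the solvent bottle where they are.

Things in the scene. Friction and masses are not known exactly. Their poses are not given: they have to be found in the camera images.
- jar_base: Round steel base of the vacuum jar, 200 mm across, fixed. Origin: centre of its underside on the bench, z up, the axis of all on it. The round table under the trays (94 mm across) is 38 mm above the origin, the lock ring's top face 36 mm, the bell's seat 22 mm; locked, three lips of the ring lie over the bell's lugs. A brass valve sticks out 30 mm at the side, under 25 mm high.
- ring (a joint): Lock ring angle, rad: 0 locked, 1.047 (60 degrees) the open stop, growing anticlockwise seen from above; starts at 0 to 0.2. Stiff (0.6 N m, about 5 N at the spanner's grip); stays where left. Its lips clear the bell's lugs only above 0.95. Aluminium ring, inside 144, outside 192, height 22 mm.
- ring_face (a point): Point on the ring's axis in the plane of its top face; turns with the ring, its yaw = jar_base's yaw + ring angle. The face has six pin holes, 13 mm wide and 18 mm deep at a radius of 84 mm, every 60 degrees: at 30, 90, 150.. degrees from this point's x axis. So x, and every 60 degrees from it, points midway between two neighbouring holes.
- bell: Clear bell (cover) of the jar, 0.5 kg: hat 112 mm across; flange 126 mm across, 6 mm thick, with three lugs out to a radius of 70 mm; 137 mm high over all. Origin: centre of the flange's underside, z up through the knob. It covers the trays with 6 mm of room at their corners: lift it straight up by 105 mm before moving it aside.
- bell_knob (a point): Centre of the bell's black knob, a cylinder 32 mm across and 24 mm high, 125 mm above the bell's origin; grip it across.
- spanner: Steel face pin spanner, 0.25 kg, 162 mm long: a Y fork with two pins and a handle with a black ball end. Origin: midway between the pin tips; x along the handle to the ball, y to the left pin, z up from the tips. Pins at y = 42 and -42 mm, 9 mm thick, tapered tips, z 0 to 13; fork z 13 to 24; ball 32 mm across at x = 138. It stands level on pins and ball.
- spanner_grip (a point): Where to grip the spanner, at its centre of mass: in the handle bar, 62 mm from the origin along x, z = 22 mm. The bar is 16 mm wide (y), from x = 26 to 130 mm, z = 14 to 30 mm.
- pin_left (a point): Tip of the spanner's left pin. In use the two pins, 84 mm apart, go into two neighbouring holes, the handle points straight outward from the ring, the spanner's origin is 73 mm from the ring's axis, and the fork rests on the ring's face with the tips 13 mm below it.
- pin_right (a point): Tip of the spanner's right pin.
- tool_mat: Blue mat 250 (x) x 170 (y) x 3 mm, fixed; origin: centre of its underside on the bench. The spanner starts on it and goes back on it, any way round, its grip point well inside.
- bell_mat: Round black rubber mat, 170 mm across, 3 mm thick, fixed, empty; origin: centre of its underside on the bench. The bell goes on its middle.
- insert: White drawer insert, a shallow tray 290 (x) x 200 (y) mm, floor 3 mm thick, rim 4 mm thick and 6 mm high over all, fixed; origin: centre of its underside on the bench. Six sample trays fit in it in two rows of three (middles at x = -88, 0, 88, y = +-45 mm), their length along the insert's x; up to two of these places may be taken at the start.
- slide_box: Blue slide box 87 x 57 x 29 mm, to be left alone; origin: centre of its underside.
- petri: Shallow glass dish 90 mm across, 16 mm high, to be left alone; origin: centre of its underside.
- solvent: White solvent bottle 60 mm across, 130 mm high, to be left alone; origin: centre of its underside.
- tray1: Black sample tray 76 (x) x 50 (y) x 22 mm high, open on top, 60 g. Origin: centre of its underside. A foot 66 x 40 x 4 mm high under a straight-walled body (4 to 22 mm up). Stacked, the foot sits in the tray below: one every 18 mm, walls flush, the lowest 38 mm above jar_base. Grip the body across its 50 mm. tray1, 2, 3 and at times 4 stand in the jar, tray1 lowest.
- tray2: Sample tray like tray1; it stands in the stack in the jar.
- tray3: Sample tray like tray1; it stands in the stack in the jar.
- tray4: Sample tray like tray1; if present it is the top one of the stack in the jar.
- tray5: Sample tray like tray1; if present it lies in the insert already, its length along the insert's x.
- tray6: Sample tray like tray1; if present it lies in the insert already, its length along the insert's x.
There are look-alikes about, which are no part of the job. Leave any orange look-alike of the spanner alone.

How it is judged:
On the way, in this order (a step that is already met when the one before it is completed fails the run):
1. both pins of the spanner are in holes of the lock ring, at least 6 mm deep, the ring still locked (z of each of pin_left, pin_right in the frame of ring_face below -0.006 m and horizontal distance between pin_left and ring_face between 0.077 and 0.091 m and horizontal distance between pin_right and ring_face between 0.077 and 0.091 m and value of joint ring below 0.35 rad), for 0.2 s.
2. the lock ring has been turned fully open (over 1.0 rad) (value of joint ring above 1 rad), for 0.2 s.
3. the bell stands on the rubber mat (horizontal distance between bell and bell_mat below 0.03 m and z of bell in the frame of bell_mat below 0.008 m and angle between bell's own z axis and vertical below 0.1 rad), for 0.2 s.
At the end, for the whole second after the job is handed in: Ring over 0.97 rad; bell upright, within 30 mm of the rubber mat's middle; spanner pins down, its grip point within 95 (x), 65 mm (y) of the tool mat's middle; every tray present flat on the insert's floor, right way up, not stacked, its middle within 115 (x), 85 mm (y) of the insert's; all at rest (all of step 3 and value of joint ring above 0.97 rad and linear speed of each of bell, spanner, tray1, tray2, tray3, tray4, tray5, tray6 below 0.02 m/s and x of spanner_grip in the frame of tool_mat between -0.095 and 0.095 m and y of spanner_grip in the frame of tool_mat between -0.065 and 0.065 m and angle between spanner's own z axis and vertical below 0.15 rad and z of spanner_grip in the frame of tool_mat below 0.035 m and x of tray1 in the frame of insert between -0.115 and 0.115 m and y of tray1 in the frame of insert between -0.085 and 0.085 m and z of each of tray1, tray2, tray3, tray4, tray5, tray6 in the frame of insert below 0.008 m and angle between each of tray1, tray2, tray3, tray4, tray5, tray6's own z axis and vertical below 0.08 rad and x of tray2 in the frame of insert between -0.115 and 0.115 m and y of tray2 in the frame of insert between -0.085 and 0.085 m and x of tray3 in the frame of insert between -0.115 and 0.115 m and y of tray3 in the frame of insert between -0.085 and 0.085 m and x of tray4 in the frame of insert between -0.115 and 0.115 m and y of tray4 in the frame of insert between -0.085 and 0.085 m and x of tray5 in the frame of insert between -0.115 and 0.115 m and y of tray5 in the frame of insert between -0.085 and 0.085 m and x of tray6 in the frame of insert between -0.115 and 0.115 m and y of tray6 in the frame of insert between -0.085 and 0.085 m); the robot touches nothing.
It fails at once if the lock ring is turned open while the two pins are not both in its holes (velocity of joint ring above 0.12 rad/s and not (z of each of pin_left, pin_right in the frame of ring_face below -0.006 m and horizontal distance between pin_left and ring_face between 0.077 and 0.091 m and horizontal distance between pin_right and ring_face between 0.077 and 0.091 m)).
It fails at once if the slide box is disturbed (moved over 30 mm) (distance of slide_box from where it was at the start of the episode above 0.03 m).
It fails at once if the glass dish is disturbed (moved over 30 mm) (distance of petri from where it was at the start of the episode above 0.03 m).
It fails at once if the solvent bottle is disturbed (moved over 30 mm) (distance of solvent from where it was at the start of the episode above 0.03 m).
It fails at once if a sample tray is tipped past 0.5 rad, so that its samples would slide out (angle between any of tray1, tray2, tray3, tray4, tray5, tray6's own z axis and vertical above 0.5 rad).
Of tray4, tray5, tray6 only 1 to 3 are there at a start; the rules pass over those that are not, and their reading is None.
At some moment in a run one of spanner, bell may be knocked a few centimetres aside while the robot is not near it.
It also fails if it takes over 210 s, if anything falls off the work surface, if the arm or the gripper's body presses on something with over 40 N, if the wrist force passes 120 N, or if a joint passes its speed limit or range.

### The arm

A 6-joint arm with a two-finger parallel gripper is mounted at the origin on the work surface. World frame = base frame: x ahead of the robot, y to its left, z up, the work surface at z = 0. Lengths are in m, angles in rad, forces in N, time in s.
With the tool pointing down it reaches from about 0.425 to 0.95 m from the base axis. Payload 3.5 kg.
Tool frame: the origin (TCP) lies midway between the tips of the shut fingers; the grasp point (between the pads) lies 19 mm behind it; z points along the fingers, y is the direction in which the jaws open and shut (so a half turn about z gives the same grasp; the last joint's range is limited). The gripper opens to 85 mm and grips with 20 to 120 N. Pads are 22 mm wide; open, the fingers measure 114 mm over their backs; the gripper's body (76 mm by 85 mm) begins 54 mm behind the grasp point. The pads swing forward as they close: fully open they stand 13 mm farther back than shut.
Start: joints at [-1.359, 0.286, 1.577, -0, 1.279, -0.15], TCP at [0.239, -0.631, 0.231] pointing down, gripper open.
Joint ranges: [-2.77, 2.77], [-0.9, 2.22], [0.21, 2.48], [-1.53, 4.67], [0.24, 2.81], [-2.84, 2.84]. Speed limits (rad/s): [2.79, 2.79, 3.14, 3.14, 3.14, 3.14].

### API

Orientations are given as a unit quaternion [x, y, z, w].
In Python, from plant import * gives the robot as it stands.
- The arm moves only by the shell command python3 -m jog 'ROWS' [FORCE]. ROWS is a JSON object of lists of equal length, an entry for each row: "travel": the shift along the world's x, y, z in mm, a list of three; "dr": the turn, a rotation vector about the world's x, y, z in degrees, a list of three; "jaw": the closure in counts, from 0 (fully open) to 255 (shut). In form: {"travel": [[x, y, z], ...], "dr": [[wx, wy, wz], ...], "jaw": [jaw, ...]}. A call has 1 to 5 rows; each row shifts and turns the commanded pose from where the row before left it; what a row does not reach is not made up. A row lasts 1/12 s, in which the tool goes at most 41.7 mm and 7.16 degrees, less where a joint would pass 70% of its speed; a pose out of reach is approached as far as the arm can. A call is refused whole if a number of a shift passes 41.7 or a number of a turn 7.16, either way. A call with a gripper value outside its range is refused whole. The fingers move at their own pace and stop on an object; FORCE is the grip in N (left out, the last holds). Time passes only in rows, so rows that do not move let the fingers close. It gives the time, the measured TCP pose, the force and the opening at its end, in the units of the state.
- get_state(): the state, without advancing time (a new reading comes with each control period).
- read_camera(name): name is "scene" or "top" or "wrist"; returns the picture (420x560x3 uint8, red, green, blue); there is no depth.
- camera_info(name): a dict with "K" (3x3 intrinsics, pixels), "k1" (the pictures are not rectified: a ray, as slopes to the right and down, at radius r is drawn at 1 + k1 r^2 times it, then the intrinsics apply), "R" (3x3) and "t" (3): a world point X has camera coordinates R X + t; the wrist camera has in their place "mount" (4x4, takes a point from camera to tool coordinates, whose origin is the TCP and whose axes are the flange's). Camera axes: x right, y down, z forward; pixel columns grow to the right and rows downward; lengths in m; the calibration is good to about 2 mm. A picture is of the moment at which its call begins: read the wrist's pose just before it. camera_info takes no time and is no camera call.
- sign_off(): hands the job in, once; it reports no verdict.
The state is a dict: "time": time; "qpos": joint angles; "dq": joint speeds; "joint_efforts": joint torques, N m; "eef_pos": TCP position; "tcp_rot": TCP orientation; "contact_force": force on the tool from outside, world axes, zero at the start; "wrist_torque": the same for the moment, N m; "opening": opening from 0.0 (shut) to 1.0 (fully open).
Only numpy, scipy, OpenCV 4.12 (cv2) and the standard library are available. Lean on these libraries where they do the work, as an engineer would, in place of code of your own. Each camera call takes 0.05 s, during which the arm holds its last target. There are 200 camera calls.

## Working session

There is one attempt and no reset: what is moved stays moved. The work goes in short steps, Python scripts to look and compute and a shell command to move; the robot and the scene stay as the last step left them, time stands still between calls to the robot, and variables do not carry over. Pictures are saved under pics/ and viewed, about 12 in all and at most 16, crops included, and the job is handed in when it is done.

```bash
ls; mkdir -p pics; python3 - <<'E'
from plant import *
import cv2
s=get_state();print(s['time'],s['eef_pos'],s['tcp_rot'],s['opening'])
for n in ("top","scene"):
    im=read_camera(n);cv2.imwrite(f"pics/{n}0.png",im[:,:,::-1]);i=camera_info(n);print(n,i)
print(camera_info("wrist"))
E
```

```text
pics
0.0 [ 0.23880448 -0.63065942  0.22992634] [ 9.83685205e-01  1.79894478e-01 -4.32452749e-05 -1.17990800e-03] 1.0012837762460116
top {'K': array([[418.41913454,   0.        , 278.477313  ],
       [  0.        , 418.41913454, 216.49803479],
       [  0.        ,   0.        ,   1.        ]]), 'k1': 0.00969973920508573, 'R': array([[-0.01199961, -0.99992521,  0.00236255],
       [-0.98044418,  0.01130162, -0.1964726 ],
       [ 0.19643121, -0.00467394, -0.98050647]]), 't': array([0.07790231, 0.5934781 , 1.46499404])}
scene {'K': array([[512.51851361,   0.        , 282.2424234 ],
       [  0.        , 512.51851361, 201.68469881],
       [  0.        ,   0.        ,   1.        ]]), 'k1': -0.19193894557476296, 'R': array([[-0.81701026,  0.57661696, -0.00266849],
       [ 0.33407852,  0.46957475, -0.81724604],
       [-0.46998487, -0.66858989, -0.57628273]]), 't': array([ 0.41554184, -0.12257249,  1.99823203])}
{'K': array([[375.07685182,   0.        , 276.43075647],
       [  0.        , 375.07685182, 207.07028698],
       [  0.        ,   0.        ,   1.        ]]), 'k1': -0.10476195063171981, 'mount': array([[-3.50650985e-04, -9.61331330e-01, -2.75394175e-01,
         7.01573895e-02],
       [ 9.99999794e-01, -1.89122621e-04, -6.13089987e-04,
        -6.39629821e-04],
       [ 5.37299344e-04, -2.75394334e-01,  9.61331198e-01,
        -1.41800430e-01],
       [ 0.00000000e+00,  0.00000000e+00,  0.00000000e+00,
         1.00000000e+00]])}
```

View pics/top0.png

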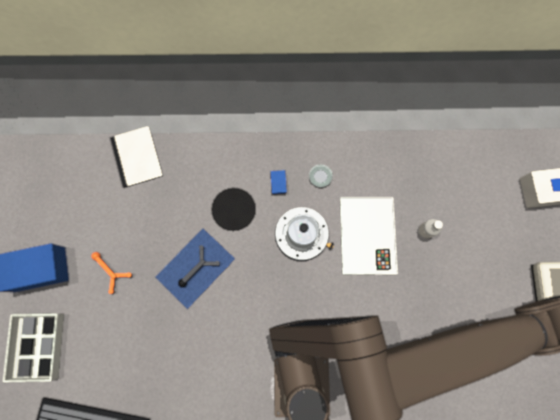

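View pics/scene0.png

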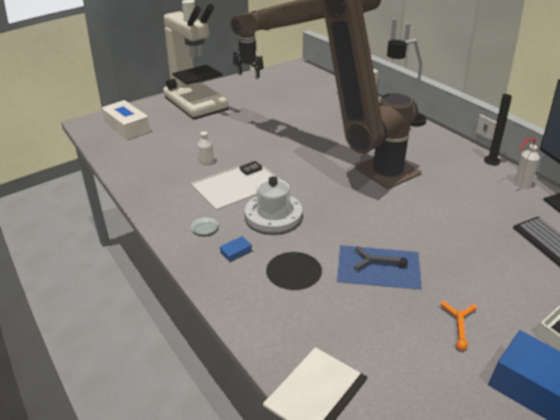

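The top view shows the steel spanner on the blue mat (handle about (195,270), ball (182,283)), and an orange look-alike at (112,272). The jar is at (302,233) and the bell mat at (234,209). The insert is at (369,236), with one tray in it at (383,259). The slide box (279,182), dish (320,176) and bottle (432,229) are to be left alone.

```bash
cat > h.py <<'E'
from plant import *
import numpy as np, cv2
from scipy.spatial.transform import Rotation as Ro
def cam(n):
    """K,k1,R,t,img (world->camera); wrist pose read just before"""
    i=camera_info(n)
    if n=="wrist":
        s=get_state();T=np.eye(4);T[:3,:3]=Ro.from_quat(s['tcp_rot']).as_matrix();T[:3,3]=s['eef_pos']
        M=np.linalg.inv(T@i['mount']);R,t=M[:3,:3],M[:3,3]
    else: R,t=i['R'],i['t']
    return dict(K=i['K'],k=i['k1'],R=R,t=t,im=read_camera(n)[:,:,::-1].copy())
def ray(c,uv):
    p=cv2.undistortPoints(np.array(uv,float).reshape(-1,1,2),c['K'],np.array([c['k'],0,0,0.]))[:,0]
    d=np.c_[p,np.ones(len(p))]@c['R']; return -c['R'].T@c['t'],d
def plane(c,uv,z):
    o,d=ray(c,uv); return o+d*((z-o[2])/d[:,2])[:,None]
def proj(c,X):
    return cv2.projectPoints(np.array(X,float).reshape(-1,3),cv2.Rodrigues(c['R'])[0],c['t'],c['K'],np.array([c['k'],0,0,0.]))[0][:,0]
def blob(m,near=None,amin=20):
    m=m.astype(np.uint8)*255
    cs=[c for c in cv2.findContours(m,cv2.RETR_EXTERNAL,cv2.CHAIN_APPROX_NONE)[0] if cv2.contourArea(c)>amin]
    if near is None: return max(cs,key=cv2.contourArea)
    return min(cs,key=lambda c:-cv2.pointPolygonTest(c,tuple(map(float,near)),True))
def rect(P):
    r=cv2.minAreaRect((P[:,:2]*1000).astype(np.float32)); return r
def yaw():
    s=get_state();R=Ro.from_quat(s['tcp_rot']).as_matrix();return np.degrees(np.arctan2(R[1,1],R[0,1])),s  # world dir of jaw axis
def save(im,name,box=None,f=1):
    if box: x0,y0,x1,y1=box; im=im[y0:y1,x0:x1]
    cv2.imwrite(f"pics/{name}.png",cv2.resize(im,None,fx=f,fy=f,interpolation=cv2.INTER_CUBIC))
E
python3 - <<'E'
from h import *
c=cam("top");im=c['im'];hsv=cv2.cvtColor(im,cv2.COLOR_BGR2HSV)
H,S,V=[hsv[...,i].astype(int) for i in range(3)]
blue=(H>100)&(H<130)&(S>100)
m=cv2.morphologyEx(blue.astype(np.uint8),cv2.MORPH_CLOSE,np.ones((15,15)))
k=blob(m,(215,255));print('toolmat',rect(plane(c,k[:,0],.003)))
k=blob(blue,(279,182));print('slide',rect(plane(c,k[:,0],.029)))
k=blob(V<40,(234,209));P=plane(c,k[:,0],.003);print('bellmat',cv2.minEnclosingCircle((P[:,:2]*1000).astype(np.float32)))
m=(V>190)&(S<40);k=blob(m,(369,225));P=plane(c,k[:,0],.006);print('insert',rect(P))
sub=m.copy();k=blob(m,(283,235));print('jar',rect(plane(c,k[:,0],.036)))
print('pts spanner ball, fork hub',plane(c,[(182,283),(203,262)],[.02,.02]))
print('tray5',plane(c,[(383,259)],.022),'petri',plane(c,[(320,176)],.016),'solv base',plane(c,[(430,234)],.01))
print('jar ctr', plane(c,[(302,233)],.036),'orange',plane(c,[(112,272)],.02))
print(yaw()[0])
E
```

```text
toolmat ((418.0331115722656, 380.5599670410156), (161.08485412597656, 240.55616760253906), 46.43703079223633)
slide ((733.4287109375, 70.99261474609375), (53.05158996582031, 86.15044403076172), 89.35701751708984)
bellmat ((218.61709594726562, -95.78022766113281), 130.28160095214844)
insert ((531.3585815429688, -262.9832458496094), (206.1175537109375, 290.9631652832031), 89.37960815429688)
jar ((539.1926879882812, -14.86126708984375), (190.9723358154297, 189.43141174316406), 89.3413314819336)
pts spanner ball, fork hub [[0.36088731 0.42254618 0.02      ]
 [0.43576747 0.34850326 0.02      ]]
tray5 [[ 0.43882644 -0.30953221  0.022     ]] petri [[ 0.75887548 -0.08980274  0.016     ]] solv base [[ 0.53107856 -0.49333973  0.01      ]]
jar ctr [[ 0.53618467 -0.01474339  0.036     ]] orange [[0.40361888 0.67749209 0.02      ]]
-69.27196498899787
```

```bash
python3 -m jog '{"travel":[[12,30.5,7.5],[12,30.5,7.5],[12,30.5,7.5],[12,30.5,7.5],[12,30.5,7.5]],"dr":[[0,0,2],[0,0,2],[0,0,2],[0,0,2],[0,0,2]],"jaw":[0,0,0,0,0]}'
python3 -m jog '{"travel":[[12,30.5,7.5],[12,30.5,7.5],[12,30.5,7.5],[12,30.5,7.5],[12,30.5,7.5]],"dr":[[0,0,2],[0,0,2],[0,0,2],[0,0,2],[0,0,2]],"jaw":[0,0,0,0,0]}'
python3 -m jog '{"travel":[[12,30.5,7.5],[12,30.5,7.5],[12,30.5,7.5],[12,30.5,7.5],[12,30.5,7.5]],"dr":[[0,0,2],[0,0,2],[0,0,2],[0,0,2],[0,0,2]],"jaw":[0,0,0,0,0]}'
python3 -m jog '{"travel":[[12,30.5,7.5],[12,30.5,7.5],[12,30.5,7.5],[12,30.5,7.5],[12,30.5,7.5]],"dr":[[0,0,2],[0,0,2],[0,0,2],[0,0,2],[0,0,2]],"jaw":[0,0,0,0,0]}'
python3 -m jog '{"travel":[[0,0,0],[0,0,0],[0,0,0]],"dr":[[0,0,0],[0,0,0],[0,0,0]],"jaw":[0,0,0]}'
python3 - <<'E'
from h import *
print(yaw()[0]);c=cam("wrist");save(c['im'],"w1")
print(proj(c,[[.538,-.015,.036]]))
E
```

```text
time: 0.57
eef_pos: [0.2991, -0.4771, 0.2686]
tcp_rot: [0.964, 0.266, 0.0, -0.0]
contact_force: [-0.0, 0.5, -0.1]
opening: 0.997
time: 0.98
eef_pos: [0.3591, -0.3245, 0.3063]
tcp_rot: [0.937, 0.349, -0.0, -0.0]
contact_force: [0.4, -1.0, 0.5]
opening: 0.999
time: 1.4
eef_pos: [0.419, -0.1721, 0.344]
tcp_rot: [0.903, 0.429, 0.0, -0.0]
contact_force: [0.8, -0.8, -0.5]
opening: 1.0
time: 1.82
eef_pos: [0.479, -0.0196, 0.3815]
tcp_rot: [0.862, 0.506, -0.0, -0.0]
contact_force: [1.0, -0.4, 0.0]
opening: 1.0
time: 2.07
eef_pos: [0.4787, -0.0213, 0.3808]
tcp_rot: [0.863, 0.506, -0.0, -0.0]
contact_force: [-0.7, 0.0, 0.1]
opening: 1.003
-29.252247290510883
[[315.01277384 129.39586037]]
```

View pics/w1.png

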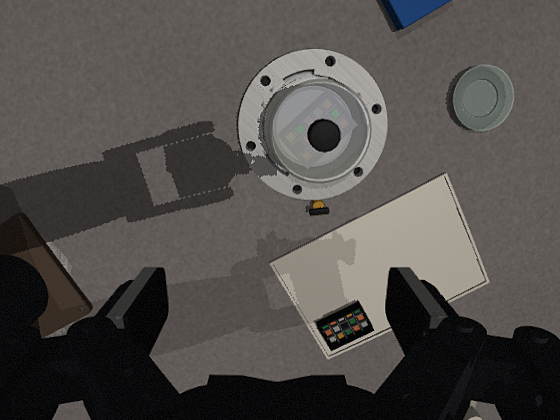

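The wrist view shows the ring with six holes, at about (331,61), (377,108), (358,172), (297,189), (251,145) and (265,81). The bell knob is at (323,135), the valve at (318,207), and the insert has a single tray at (345,328). I'll compute the ring centre and yaw next.

```bash
python3 - <<'E'
from h import *
from scipy.optimize import least_squares
c=cam("wrist");g=cv2.cvtColor(c['im'],cv2.COLOR_BGR2GRAY)
uv=[]
for u,v in [(331,61),(377,108),(358,172),(297,189),(251,145),(265,81)]:
    w=g[v-8:v+9,u-8:u+9].astype(float);m=np.clip(110-w,0,None);yy,xx=np.mgrid[-8:9,-8:9];m[xx**2+yy**2>40]=0
    uv.append((u+(m*xx).sum()/m.sum(),v+(m*yy).sum()/m.sum()))
P=plane(c,uv,.034)[:,:2]
f=lambda p:(P-np.array([[p[0]+p[3]*np.cos(p[2]-i*np.pi/3),p[1]+p[3]*np.sin(p[2]-i*np.pi/3)] for i in range(6)])).ravel()
# orientation sense from data
m=P.mean(0);a=np.degrees(np.arctan2(*(P-m).T[::-1]));print('ctr',m,'hole ang',a,'r',np.hypot(*(P-m).T)*1000)
r=least_squares(f,[*m,np.radians(a[0]),.084]);print(r.x[:2],np.degrees(r.x[2])%60,r.x[3],np.abs(r.fun).max())
print('knob',plane(c,[(323,133)],.022+.137), 'valve',plane(c,[(318,207)],.015))
# insert + tray
hsv=cv2.cvtColor(c['im'],cv2.COLOR_BGR2HSV);S,V=hsv[...,1].astype(int),hsv[...,2].astype(int)
k=blob((V>170)&(S<60),(400,250));print('insert',rect(plane(c,k[:,0],.006)))
k=blob(cv2.morphologyEx((V<60).astype(np.uint8),cv2.MORPH_CLOSE,np.ones((9,9))),(345,328));print('tray5',rect(plane(c,k[:,0],.025)))
t=cam("top");hs=cv2.cvtColor(t['im'],cv2.COLOR_BGR2HSV)
k=blob(hs[...,2]<45,(234,209));print(cv2.boundingRect(k));P=plane(t,k[:,0],.003);print('bellmat',rect(P))
E
```

```text
ctr [ 0.53720313 -0.0109646 ] hole ang [  47.39781055  -12.67376378  -72.63147486 -132.70786654  167.2598659
  107.3979388 ] r [83.66152053 83.83748492 83.73980809 83.765999   83.65029603 83.66813379]
[ 0.53720313 -0.0109646 ] 47.34041027365545 0.08372050552734094 0.00010958770101443527
knob [[ 0.53661062 -0.00826267  0.159     ]] valve [[ 0.4921697  -0.11533469  0.015     ]]
insert ((586.2465209960938, -260.5960388183594), (197.51942443847656, 177.47259521484375), 89.34576416015625)
tray5 ((390.58795166015625, -191.02874755859375), (607.6265258789062, 1070.743408203125), 60.60396194458008)
(213, 190, 41, 39)
bellmat ((639.140380859375, 244.2452392578125), (147.8894805908203, 151.11758422851562), 54.33864212036133)
```

```bash
python3 -m jog '{"travel":[[-16,40,-8],[-16,37,-8],[-16,37,-8],[-16,37,-8],[-16,37,-8]],"dr":[[0,0,6],[0,0,6],[0,0,6],[0,0,6],[0,0,6]],"jaw":[0,0,0,0,0]}'
python3 -m jog '{"travel":[[-10,37,-8],[-6,37,-8],[-6,37,-8],[-6,37,-8],[-6,37,-8]],"dr":[[0,0,6],[0,0,6],[0,0,6],[0,0,6],[0,0,6]],"jaw":[0,0,0,0,0]}'
python3 -m jog '{"travel":[[0,0,-5],[0,0,0],[0,0,0],[0,0,0]],"dr":[[0,0,6],[0,0,6],[0,0,0],[0,0,0]],"jaw":[0,0,0,0]}'
python3 - <<'E'
from h import *
print(yaw()[0]);c=cam("wrist");save(c['im'],"w2")
E
```

```text
time: 2.63
eef_pos: [0.3989, 0.165, 0.3412]
tcp_rot: [0.702, 0.712, 0.0, 0.0]
contact_force: [0.6, 0.3, -0.2]
opening: 0.999
time: 3.05
eef_pos: [0.3655, 0.3506, 0.3013]
tcp_rot: [0.493, 0.87, 0.0, 0.0]
contact_force: [1.2, 0.1, 0.3]
opening: 1.0
time: 3.38
eef_pos: [0.3661, 0.3491, 0.2965]
tcp_rot: [0.403, 0.915, -0.0, -0.0]
contact_force: [-0.1, 0.4, 0.3]
opening: 0.999
42.49401939225181
```

View pics/w2.png

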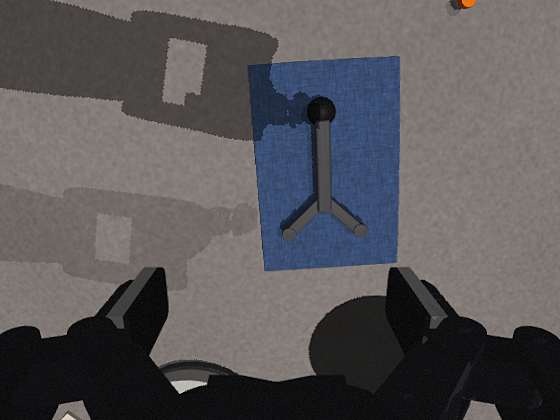

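The grey spanner is on the blue mat, with its ball at (321,110), hub at (324,208) and fork ends at (288,235) and (361,230). The other candidate is the orange one, visible at (467,3) and off the mat. The grey steel one with the black ball fits the description, and this close view confirms it.

```bash
python3 - <<'E'
from h import *
c=cam("wrist");im=c['im'];hsv=cv2.cvtColor(im,cv2.COLOR_BGR2HSV)
H,S,V=[hsv[...,i].astype(int) for i in range(3)]
b=im[...,0].astype(int)
m=(S<70);m[:95]=0;m[252:]=0;m[:,:275]=0;m[:,:][:,375:]=0
k=blob(m,(323,160));print(cv2.boundingRect(k),cv2.contourArea(k))
mask=np.zeros(m.shape,np.uint8);cv2.drawContours(mask,[k],-1,1,-1)
# handle bar centreline: rows 130..195, top face z=.033
pts=[]
for v in range(130,195,4):
    x=np.where(mask[v,305:345])[0]+305; pts.append((x.mean(),v))
P=plane(c,pts,.030);d=cv2.fitLine((P[:,:2]*1000).astype(np.float32),cv2.DIST_L2,0,.01,.01).ravel()
ang=np.degrees(np.arctan2(d[1],d[0]));print('handle line',d,ang)
e=plane(c,[(321,110)],.019)[0];f=plane(c,[(288.5,234.5),(361,230)],.027)
print('ball',e,'fork ends',f,np.linalg.norm(f[0]-f[1]))
o=f.mean(0)[:2];u=(e[:2]-o);print('len',np.linalg.norm(u),np.degrees(np.arctan2(u[1],u[0])));u/=np.linalg.norm(u)
print('grip',o+.062*u, e[:2]-.076*u)
k=blob((H>100)&(H<125)&(S>80),(350,80));k=cv2.convexHull(k);print('mat',rect(plane(c,k[:,0],.003)))
print(get_state()['eef_pos'])
E
```

```text
(282, 98, 85, 143) 2671.0
handle line [  0.713775   -0.7003751 400.9904    387.1882   ] -44.4571
ball [0.36168984 0.42697117 0.019     ] fork ends [[0.43154186 0.29941719 0.027     ]
 [0.49041386 0.36062191 0.027     ]] 0.08492308014260642
len 0.1387722151654442 135.68212285008795
grip [0.41661842 0.37333514] [0.41606592 0.37387464]
mat ((417.11456298828125, 383.69085693359375), (169.0904541015625, 248.56222534179688), 46.30307388305664)
[0.36630198 0.34905316 0.29698896]
```

```bash
python3 -m jog '{"travel":[[10,5,-38],[10,5,-38],[10,5,-38],[10,5,-38],[10,5,-38]],"dr":[[0,0,1],[0,0,1],[0,0,1],[0,0,0],[0,0,0]],"jaw":[60,90,90,90,90]}'
python3 -m jog '{"travel":[[0,0,-30],[0,0,-30],[0,0,-20],[0,0,-19],[0,0,0]],"dr":[[0,0,0],[0,0,0],[0,0,0],[0,0,0],[0,0,0]],"jaw":[90,90,90,90,90]}'
python3 -m jog '{"travel":[[0,0,0],[0,0,0],[0,0,0],[0,0,0],[0,0,0]],"dr":[[0,0,0],[0,0,0],[0,0,0],[0,0,0],[0,0,0]],"jaw":[255,255,255,255,255]}' 80
python3 -m jog '{"travel":[[0,0,0],[0,0,0],[0,0,0],[0,0,0],[0,0,0]],"dr":[[0,0,0],[0,0,0],[0,0,0],[0,0,0],[0,0,0]],"jaw":[255,255,255,255,255]}' 80
```

```text
time: 3.9
eef_pos: [0.4169, 0.3744, 0.1058]
tcp_rot: [0.378, 0.926, 0.001, 0.001]
contact_force: [0.6, 0.1, -0.1]
opening: 0.648
time: 4.32
eef_pos: [0.4135, 0.3723, 0.0037]
tcp_rot: [0.378, 0.926, -0.003, -0.002]
contact_force: [-0.6, -0.1, -0.5]
opening: 0.649
time: 4.73
eef_pos: [0.4172, 0.3755, 0.01]
tcp_rot: [0.377, 0.926, 0.001, 0.001]
contact_force: [-0.5, -1.1, 5.7]
opening: 0.166
time: 5.15
eef_pos: [0.4173, 0.3755, 0.01]
tcp_rot: [0.377, 0.926, 0.001, 0.001]
contact_force: [-0.1, -1.8, 6.8]
opening: 0.168
```

```bash
python3 -m jog '{"travel":[[0,0,15],[0,0,30],[0,0,38],[0,0,38],[0,0,38]],"dr":[[0,0,0],[0,0,0],[0,0,0],[0,0,0],[0,0,0]],"jaw":[255,255,255,255,255]}'
python3 -m jog '{"travel":[[15,-25,10],[15,-25,0],[15,-25,0],[15,-25,0],[15,-25,0]],"dr":[[0,0,-5.8],[0,0,-5.8],[0,0,-5.8],[0,0,-5.8],[0,0,-5.8]],"jaw":[255,255,255,255,255]}'
python3 -m jog '{"travel":[[15,-25,0],[15,-25,0],[15,-25,0],[15,-25,0],[15,-25,0]],"dr":[[0,0,-5.8],[0,0,-5.8],[0,0,-5.8],[0,0,-5.8],[0,0,-5.8]],"jaw":[255,255,255,255,255]}'
python3 -m jog '{"travel":[[0,0,0],[0,0,0],[0,0,0],[0,0,0]],"dr":[[0,0,0],[0,0,0],[0,0,0],[0,0,0]],"jaw":[255,255,255,255]}'
python3 - <<'E'
from h import *
y,s=yaw();print(y,s['eef_pos'],s['opening']);c=cam("wrist");save(c['im'],"w3")
p=s['eef_pos'];h=np.radians(y+90);print('ball expected px',proj(c,[[p[0]+.076*np.cos(h),p[1]+.076*np.sin(h),p[2]+.009]]),'pins',proj(c,[[p[0]-.062*np.cos(h)-k*.042*np.sin(h),p[1]-.062*np.sin(h)+k*.042*np.cos(h),p[2]] for k in(1,-1)]))
E
```

```text
time: 5.57
eef_pos: [0.4148, 0.3744, 0.1676]
tcp_rot: [0.377, 0.926, -0.0, -0.0]
contact_force: [1.6, 0.7, -2.4]
opening: 0.171
time: 5.98
eef_pos: [0.4906, 0.2486, 0.1765]
tcp_rot: [0.599, 0.801, -0.0, -0.0]
contact_force: [0.5, 0.5, -2.1]
opening: 0.167
time: 6.4
eef_pos: [0.5657, 0.1236, 0.1762]
tcp_rot: [0.78, 0.626, -0.0, -0.0]
contact_force: [0.1, 0.0, -2.7]
opening: 0.174
time: 6.73
eef_pos: [0.5648, 0.1257, 0.1762]
tcp_rot: [0.778, 0.628, -0.0, -0.0]
contact_force: [0.3, 0.4, -3.0]
opening: 0.168
-12.174309133316692 [0.56481404 0.12566452 0.17623479] 0.1680762147161957
ball expected px [[276.91071016  84.47159046]] pins [[188.82073916 392.61382693]
 [365.01363165 392.69492238]]
```

View pics/w3.png

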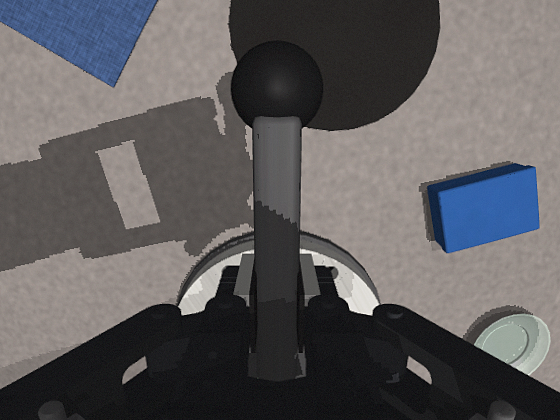

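The view shows the ball at (277,87) against (277,84.5) expected, so the spanner sits in the hand within 1 mm with no yaw error. Next I descend over the holes.

```bash
python3 -m jog '{"travel":[[2.2,-4,-25],[0,0,-35],[0,0,-35],[0,0,-20],[0,0,-8]],"dr":[[0,0,-0.5],[0,0,0],[0,0,0],[0,0,0],[0,0,0]],"jaw":[255,255,255,255,255]}'
python3 -m jog '{"travel":[[0,0,0],[0,0,0],[0,0,0],[0,0,0]],"dr":[[0,0,0],[0,0,0],[0,0,0],[0,0,0]],"jaw":[255,255,255,255]}'
python3 - <<'E'
from h import *
y,s=yaw();p=s['eef_pos'];h=np.radians(y+90);C=np.array([.5372,-.011])
d=p[:2]-C;print('yaw',y,'z',p[2],'rad',np.hypot(*d),'ang',np.degrees(np.arctan2(d[1],d[0])),'target .136, 77.34')
E
```

```text
time: 7.2
eef_pos: [0.5642, 0.1217, 0.0493]
tcp_rot: [0.781, 0.625, -0.003, -0.002]
contact_force: [-1.7, 0.8, -3.8]
opening: 0.17
time: 7.53
eef_pos: [0.5698, 0.121, 0.0563]
tcp_rot: [0.781, 0.624, 0.002, 0.001]
contact_force: [-0.9, 1.2, -2.9]
opening: 0.17
yaw -12.745871255941221 z 0.05626319046002817 rad 0.13600824879047657 ang 76.14295477000611 target .136, 77.34
```

```bash
python3 -m jog '{"travel":[[0,0,0],[0,0,0],[0,0,0],[0,0,0],[0,0,0]],"dr":[[0,0,0],[0,0,0],[0,0,0],[0,0,0],[0,0,0]],"jaw":[255,255,255,255,255]}'
python3 -c "
from h import *
for n in range(3):
    y,s=yaw();print(y,s['eef_pos']);read_camera('top')
"
```

```text
time: 7.95
eef_pos: [0.5679, 0.1207, 0.0538]
tcp_rot: [0.781, 0.624, 0.0, 0.0]
contact_force: [0.6, 0.0, -2.8]
opening: 0.167
-12.77361967328951 [0.56793177 0.12072279 0.05381645]
-12.773722262908159 [0.5679201  0.12071756 0.05374383]
-12.773560828600798 [0.56788255 0.12073154 0.05368609]
```

```bash
python3 -m jog '{"travel":[[-0.9,1,-5],[0,0,-4],[0,0,-3],[0,0,0],[0,0,0]],"dr":[[0,0,0.1],[0,0,0],[0,0,0],[0,0,0],[0,0,0]],"jaw":[255,255,255,255,255]}'
python3 -m jog '{"travel":[[0,0,-3],[0,0,-3],[0,0,-3],[0,0,0],[0,0,0]],"dr":[[0,0,0],[0,0,0],[0,0,0],[0,0,0],[0,0,0]],"jaw":[255,255,255,255,255]}'
python3 -m jog '{"travel":[[0,0,-2],[0,0,-1],[0,0,0],[0,0,0],[0,0,0]],"dr":[[0,0,0],[0,0,0],[0,0,0],[0,0,0],[0,0,0]],"jaw":[255,255,255,255,255]}'
```

```text
time: 8.52
eef_pos: [0.5666, 0.1218, 0.0411]
tcp_rot: [0.781, 0.625, -0.0, -0.0]
contact_force: [0.2, -0.6, -2.8]
opening: 0.172
time: 8.93
eef_pos: [0.5668, 0.1217, 0.0323]
tcp_rot: [0.781, 0.625, -0.0, -0.0]
contact_force: [0.2, -0.4, -1.7]
opening: 0.165
time: 9.35
eef_pos: [0.5673, 0.1218, 0.03]
tcp_rot: [0.781, 0.625, 0.0, 0.0]
contact_force: [-1.1, -0.9, -0.5]
opening: 0.169
```

```bash
python3 -c "
import numpy as np
h=np.radians(77.34+np.arange(0,63,4));P=136*np.c_[np.cos(h),np.sin(h)]
print(np.round(np.diff(P,axis=0),1).tolist())"
```

```text
[[-9.3, 1.8], [-9.4, 1.1], [-9.5, 0.4], [-9.5, -0.2], [-9.5, -0.9], [-9.4, -1.5], [-9.2, -2.2], [-9.1, -2.8], [-8.8, -3.5], [-8.6, -4.1], [-8.3, -4.7], [-7.9, -5.2], [-7.5, -5.8], [-7.1, -6.3], [-6.7, -6.8]]
```

```bash
python3 -m jog '{"travel":[[-9.3,1.8,0],[-9.4,1.1,0],[-9.5,0.4,0],[0,0,0],[0,0,0]],"dr":[[0,0,4],[0,0,4],[0,0,4],[0,0,0],[0,0,0]],"jaw":[255,255,255,255,255]}'
cat > st.py <<'E'
from h import *
y,s=yaw();p=s['eef_pos'];C=np.array([.5372,-.011]);d=p[:2]-C
print('yaw',y,'handle',y+90,'z',p[2],'rad',np.hypot(*d),'ang',np.degrees(np.arctan2(d[1],d[0])),s['contact_force'],s['wrist_torque'])
E
python3 st.py
```

```text
time: 9.77
eef_pos: [0.5397, 0.1251, 0.0303]
tcp_rot: [0.712, 0.703, 0.001, 0.001]
contact_force: [2.7, -1.1, -1.2]
opening: 0.171
yaw -0.7365057428366156 handle 89.26349425716339 z 0.03031346485340675 rad 0.13611269040676818 ang 88.94925896033317 [ 2.65172997 -1.11177428 -1.21709143] [ 0.00854738 -0.31113509  0.10787767]
```

Turning works; I'll continue.

```bash
python3 -m jog '{"travel":[[-9.5,-0.2,0],[-9.5,-0.9,0],[-9.4,-1.5,0],[-9.2,-2.2,0],[-9.1,-2.8,0]],"dr":[[0,0,4],[0,0,4],[0,0,4],[0,0,4],[0,0,4]],"jaw":[255,255,255,255,255]}'
python3 -m jog '{"travel":[[-8.8,-3.5,0],[-8.6,-4.1,0],[-8.3,-4.7,0],[0,0,0],[0,0,0]],"dr":[[0,0,4],[0,0,4],[0,0,4],[0,0,0],[0,0,0]],"jaw":[255,255,255,255,255]}'
python3 st.py
python3 -m jog '{"travel":[[-7.9,-5.2,0],[0,0,0],[0,0,0],[0,0,0]],"dr":[[0,0,4],[0,0,0],[0,0,0],[0,0,0]],"jaw":[255,255,255,255]}'
python3 st.py
```

```text
time: 10.18
eef_pos: [0.4943, 0.1182, 0.0307]
tcp_rot: [0.578, 0.816, 0.003, 0.002]
contact_force: [4.1, 2.9, -3.2]
opening: 0.167
time: 10.6
eef_pos: [0.4673, 0.1055, 0.0303]
tcp_rot: [0.491, 0.871, 0.001, 0.001]
contact_force: [2.5, 3.0, -1.2]
opening: 0.168
yaw 31.161876582859534 handle 121.16187658285953 z 0.030322961054675447 rad 0.13584413575435106 ang 120.96006386042208 [ 2.47948199  2.99137741 -1.17343702] [ 0.4363489  -0.32783505  0.15774432]
time: 10.93
eef_pos: [0.4592, 0.1003, 0.03]
tcp_rot: [0.46, 0.888, 0.0, 0.0]
contact_force: [1.2, 4.4, -0.7]
opening: 0.17
yaw 35.193357741357296 handle 125.19335774135729 z 0.029965807441224592 rad 0.13594328714841072 ang 125.03740782978892 [ 1.19979614  4.38875727 -0.65196753] [ 0.64118819 -0.29913536  0.13108793]
```

```bash
python3 -m jog '{"travel":[[-3.8,-2.8,0],[-3.7,-3,0],[0,0,0],[0,0,0]],"dr":[[0,0,2],[0,0,2],[0,0,0],[0,0,0]],"jaw":[255,255,255,255]}'
python3 st.py
python3 -m jog '{"travel":[[-3.6,-3.1,0],[0,0,0],[0,0,0],[0,0,0]],"dr":[[0,0,2],[0,0,0],[0,0,0],[0,0,0]],"jaw":[255,255,255,255]}'
python3 st.py
```

```text
time: 11.27
eef_pos: [0.4514, 0.0946, 0.03]
tcp_rot: [0.429, 0.903, 0.0, -0.0]
contact_force: [1.1, 5.3, 0.5]
opening: 0.169
yaw 39.21121740234993 handle 129.21121740234992 z 0.029965698516604165 rad 0.13607716830911773 ang 129.10995140753616 [1.05246807 5.27902769 0.49754052] [ 0.79066345 -0.25392298  0.24946311]
time: 11.6
eef_pos: [0.4477, 0.0916, 0.0299]
tcp_rot: [0.413, 0.911, 0.0, -0.0]
contact_force: [1.4, 5.2, 0.9]
opening: 0.17
yaw 41.213312657282096 handle 131.2133126572821 z 0.029942318962306126 rad 0.13613469814573395 ang 131.11499608846233 [1.4294793  5.23898913 0.87871169] [ 0.77406411 -0.22073776  0.185036  ]
```

```bash
python3 -m jog '{"travel":[[-3.5,-3.2,0],[0,0,0],[0,0,0],[0,0,0]],"dr":[[0,0,2],[0,0,0],[0,0,0],[0,0,0]],"jaw":[255,255,255,255]}'
python3 st.py
python3 -m jog '{"travel":[[-3.4,-3.3,0],[0,0,0],[0,0,0],[0,0,0]],"dr":[[0,0,2],[0,0,0],[0,0,0],[0,0,0]],"jaw":[255,255,255,255]}'
python3 st.py
```

```text
time: 11.93
eef_pos: [0.4441, 0.0884, 0.0299]
tcp_rot: [0.397, 0.918, 0.0, -0.0]
contact_force: [0.5, 5.3, 1.5]
opening: 0.169
yaw 43.212866750863896 handle 133.2128667508639 z 0.029932186530997055 rad 0.1361667189728137 ang 133.13239392487242 [0.52867388 5.26856705 1.54299256] [ 0.78076301 -0.20539143  0.20513109]
time: 12.27
eef_pos: [0.4407, 0.0852, 0.03]
tcp_rot: [0.381, 0.925, 0.0, -0.001]
contact_force: [1.7, 5.7, 1.3]
opening: 0.164
yaw 45.20248590515897 handle 135.20248590515897 z 0.029963280944678285 rad 0.13625045803435815 ang 135.06748901811474 [1.66672895 5.69146256 1.32753993] [ 0.92426459 -0.24011399  0.19767963]
```

```bash
python3 -m jog '{"travel":[[-3.3,-3.4,0],[0,0,0],[0,0,0],[0,0,0]],"dr":[[0,0,2],[0,0,0],[0,0,0],[0,0,0]],"jaw":[255,255,255,255]}'
python3 st.py
python3 -m jog '{"travel":[[-3.2,-3.5,0],[0,0,0],[0,0,0],[0,0,0]],"dr":[[0,0,2],[0,0,0],[0,0,0],[0,0,0]],"jaw":[255,255,255,255]}'
python3 st.py
```

```text
time: 12.6
eef_pos: [0.4398, 0.0839, 0.0306]
tcp_rot: [0.367, 0.93, 0.004, 0.002]
contact_force: [6.7, 15.5, -1.7]
opening: 0.174
yaw 46.99485842794512 handle 136.99485842794513 z 0.030649879120094026 rad 0.13601048007062166 ang 135.75219038455234 [ 6.73840487 15.48966329 -1.69952395] [ 2.58217275 -1.07183553  0.18813313]
time: 12.93
eef_pos: [0.4396, 0.0834, 0.0314]
tcp_rot: [0.355, 0.935, 0.01, 0.004]
contact_force: [17.1, 29.8, -8.4]
opening: 0.167
yaw 48.41659720309381 handle 138.4165972030938 z 0.03144542134416821 rad 0.13581541762054883 ang 135.96210957452146 [17.11058671 29.81334172 -8.38053433] [ 4.69286421 -2.04469249 -0.71207185]
```

```bash
python3 -m jog '{"travel":[[3.2,3.5,0],[3.3,3.4,0],[0,0,0],[0,0,0]],"dr":[[0,0,-2],[0,0,-2],[0,0,0],[0,0,0]],"jaw":[255,255,255,255]}'
python3 st.py
```

```text
time: 13.27
eef_pos: [0.4411, 0.0851, 0.03]
tcp_rot: [0.38, 0.925, 0.001, 0.0]
contact_force: [1.9, 6.4, 0.3]
opening: 0.169
yaw 45.29765412390278 handle 135.2976541239028 z 0.029959134791583967 rad 0.1359327918913471 ang 134.99786510157224 [1.860429   6.40902669 0.25611654] [ 0.97069405 -0.35058881  0.15297245]
```

```bash
python3 -m jog '{"travel":[[1.7,1.7,0],[0,0,0],[0,0,0]],"dr":[[0,0,-1],[0,0,0],[0,0,0]],"jaw":[255,255,255]}'
python3 st.py
python3 -m jog '{"travel":[[0,0,4],[0,0,5],[0,0,5],[0,0,5],[0,0,5]],"dr":[[0,0,0],[0,0,0],[0,0,0],[0,0,0],[0,0,0]],"jaw":[255,255,255,255,255]}'
python3 st.py
python3 -m jog '{"travel":[[0,0,30],[0,0,35],[0,0,35],[-10,10,35],[-20,30,0]],"dr":[[0,0,0],[0,0,0],[0,0,0],[0,0,0],[0,0,0]],"jaw":[255,255,255,255,255]}'
python3 -c "
from h import *
c=cam('top');save(c['im'],'t2',(140,150,400,320),3)"
```

```text
time: 13.52
eef_pos: [0.442, 0.0859, 0.0298]
tcp_rot: [0.388, 0.922, -0.0, -0.0]
contact_force: [-0.9, 1.5, 3.6]
opening: 0.171
yaw 44.301221308186946 handle 134.30122130818694 z 0.02979977446160958 rad 0.1358529693214206 ang 134.47061107959442 [-0.90002783  1.50912509  3.58439303] [ 0.10886577 -0.07743596 -0.0025604 ]
time: 13.93
eef_pos: [0.4418, 0.0861, 0.054]
tcp_rot: [0.388, 0.922, -0.0, -0.0]
contact_force: [-0.6, -1.0, -3.8]
opening: 0.17
yaw 44.318827656468514 handle 134.3188276564685 z 0.05401877038568821 rad 0.1361192612072892 ang 134.51973177849388 [-0.64009295 -0.97218497 -3.75965595] [-0.01685824  0.01446183  0.01322338]
time: 14.35
eef_pos: [0.4182, 0.1248, 0.198]
tcp_rot: [0.39, 0.921, 0.003, 0.008]
contact_force: [1.4, 1.1, -1.6]
opening: 0.172
```

View pics/t2.png

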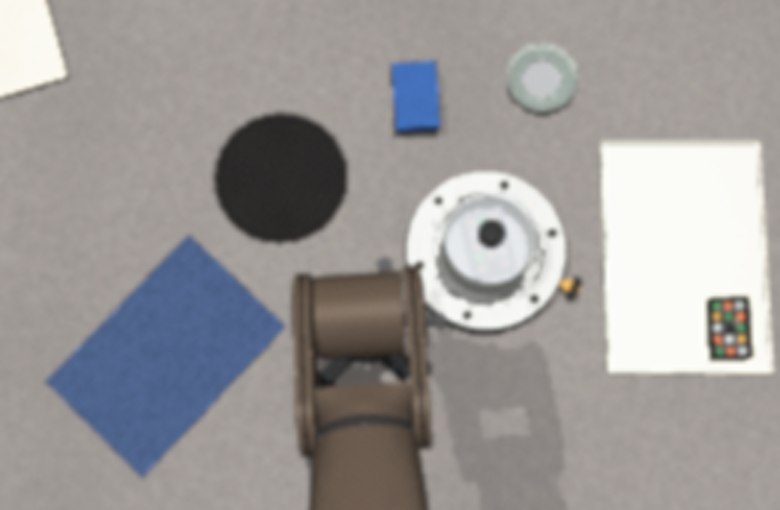

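The spanner is out of the ring and the holes are free. The bell knob is at crop (491,234) and the bell mat centre at crop (281,177). I'll put the spanner back now.

```bash
python3 -m jog '{"travel":[[0,30,0],[0,36,0],[0,36,0],[0,36,0],[0,36,0]],"dr":[[0,0,0],[0,0,0],[0,0,0],[0,0,0],[0,0,0]],"jaw":[255,255,255,255,255]}'
python3 -m jog '{"travel":[[0,36,0],[0,30,-20],[0,10,-35],[0,0,-35],[0,0,-35]],"dr":[[0,0,0],[0,0,0],[0,0,0],[0,0,0],[0,0,0]],"jaw":[255,255,255,255,255]}'
python3 -m jog '{"travel":[[0,0,-20],[0,0,-8],[0,0,0],[0,0,0],[0,0,0]],"dr":[[0,0,0],[0,0,0],[0,0,0],[0,0,0],[0,0,0]],"jaw":[255,255,255,255,255]}'
python3 -m jog '{"travel":[[0,0,0],[0,0,0],[0,0,0]],"dr":[[0,0,0],[0,0,0],[0,0,0]],"jaw":[255,255,255]}'
```

```text
time: 14.82
eef_pos: [0.4112, 0.3016, 0.1884]
tcp_rot: [0.388, 0.922, -0.001, -0.0]
contact_force: [1.4, -1.1, -2.6]
opening: 0.17
time: 15.23
eef_pos: [0.4116, 0.377, 0.0624]
tcp_rot: [0.387, 0.922, -0.0, 0.0]
contact_force: [1.1, -0.5, -3.7]
opening: 0.168
time: 15.65
eef_pos: [0.4138, 0.3771, 0.038]
tcp_rot: [0.388, 0.922, 0.002, 0.001]
contact_force: [0.7, -0.2, -1.7]
opening: 0.165
time: 15.9
eef_pos: [0.413, 0.3767, 0.0371]
tcp_rot: [0.388, 0.922, 0.001, 0.001]
contact_force: [0.2, 0.8, -2.6]
opening: 0.166
```

```bash
python3 -m jog '{"travel":[[3,3,-12],[0,0,-8],[0,0,-4],[0,0,0],[0,0,0]],"dr":[[0,0,0],[0,0,0],[0,0,0],[0,0,0],[0,0,0]],"jaw":[255,255,255,255,255]}'
python3 -m jog '{"travel":[[0,0,-1],[0,0,0],[0,0,0],[0,0,0]],"dr":[[0,0,0],[0,0,0],[0,0,0],[0,0,0]],"jaw":[255,255,255,255]}'
python3 -m jog '{"travel":[[0,0,0],[0,0,0],[0,0,0],[0,0,0]],"dr":[[0,0,0],[0,0,0],[0,0,0],[0,0,0]],"jaw":[130,90,90,90]}'
python3 -m jog '{"travel":[[0,0,15],[0,0,25],[0,0,38],[0,0,38],[0,0,38]],"dr":[[0,0,0],[0,0,0],[0,0,0],[0,0,0],[0,0,0]],"jaw":[90,90,60,0,0]}'
```

```text
time: 16.32
eef_pos: [0.4149, 0.379, 0.0114]
tcp_rot: [0.388, 0.922, -0.0, -0.0]
contact_force: [0.1, -0.4, -2.9]
opening: 0.168
time: 16.65
eef_pos: [0.4153, 0.3793, 0.011]
tcp_rot: [0.388, 0.922, 0.0, 0.0]
contact_force: [0.6, -0.4, -2.1]
opening: 0.17
time: 16.98
eef_pos: [0.4157, 0.3796, 0.0113]
tcp_rot: [0.388, 0.922, 0.0, 0.0]
contact_force: [0.3, -0.5, -0.4]
opening: 0.649
time: 17.4
eef_pos: [0.4149, 0.379, 0.1662]
tcp_rot: [0.388, 0.922, -0.0, -0.0]
contact_force: [0.7, 0.8, 0.1]
opening: 0.996
```

```bash
python3 -m jog '{"travel":[[4,-30,25],[4,-30,25],[4,-30,25],[4,-30,25],[4,-30,25]],"dr":[[0,0,-4.4],[0,0,-4.4],[0,0,-4.4],[0,0,-4.4],[0,0,-4.4]],"jaw":[0,0,0,0,0]}'
python3 -m jog '{"travel":[[4,-30,20],[4,-30,20],[4,-30,20],[4,-30,20],[4,-20,10]],"dr":[[0,0,-4.4],[0,0,-4.4],[0,0,-4.4],[0,0,-4.4],[0,0,-4.4]],"jaw":[0,0,0,0,0]}'
python3 -m jog '{"travel":[[0,0,0],[0,0,0],[0,0,0],[0,0,0],[0,0,0]],"dr":[[0,0,0],[0,0,0],[0,0,0],[0,0,0],[0,0,0]],"jaw":[0,0,0,0,0]}'
python3 - <<'E'
from h import *
y,s=yaw();print(y,s['eef_pos']);c=cam("wrist");save(c['im'],"w4");print(proj(c,[[.5372,-.011,.036],[.5372,-.011,.159],[.64,.235,.003],[.415,.379,.03]]))
E
```

```text
time: 17.82
eef_pos: [0.4349, 0.228, 0.2913]
tcp_rot: [0.558, 0.83, 0.0, 0.0]
contact_force: [1.1, -0.9, 0.4]
opening: 1.003
time: 18.23
eef_pos: [0.4558, 0.0871, 0.3832]
tcp_rot: [0.707, 0.707, 0.002, 0.002]
contact_force: [0.5, 0.1, 1.2]
opening: 0.997
time: 18.65
eef_pos: [0.4547, 0.0902, 0.3786]
tcp_rot: [0.704, 0.71, -0.001, -0.001]
contact_force: [0.7, 0.5, 0.1]
opening: 1.0
0.45840641890270384 [0.45470242 0.09024226 0.37855734]
[[336.52010714 230.93209648]
 [353.94950389 269.82669071]
 [418.16731133  46.51145134]
 [245.41694567 -83.851084  ]]
```

View pics/w4.png

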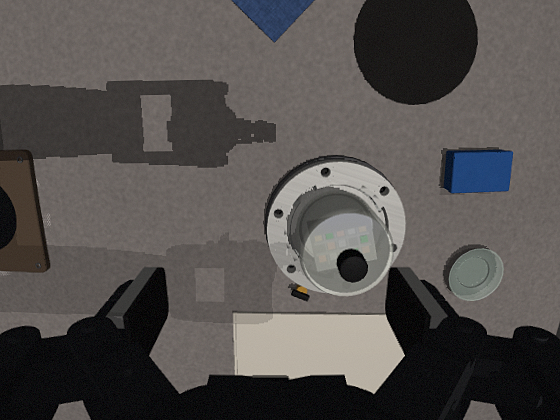

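The wrist view shows the bell still on the ring with its knob at (352,265), and ring holes at (325,172), (384,190), (278,213) and (291,268). The rubber mat is around (416,42).

```bash
python3 - <<'E'
from h import *
from scipy.optimize import least_squares
c=cam("wrist");g=cv2.cvtColor(c['im'],cv2.COLOR_BGR2GRAY);uv=[]
for u,v in [(325,172),(384,190),(278,213),(291,268)]:
    w=g[v-7:v+8,u-7:u+8].astype(float);m=np.clip(100-w,0,None);yy,xx=np.mgrid[-7:8,-7:8];m[xx**2+yy**2>36]=0
    uv.append((u+(m*xx).sum()/m.sum(),v+(m*yy).sum()/m.sum()))
d=plane(c,uv,.034)[:,:2]-[.5372,-.011];print('holes',np.degrees(np.arctan2(d[:,1],d[:,0])),np.hypot(*d.T))
k=blob(g<30,(352,262));x,y,w,h=cv2.boundingRect(k);print(x,y,w,h,'knob (mid-ht)',plane(c,[(x+w/2,y+h/2)],.147))
def circ(P):
    f=lambda p:np.hypot(P[:,0]-p[0],P[:,1]-p[1])-p[2]
    return least_squares(f,[*P.mean(0)[:2],.085],loss='soft_l1',f_scale=.002)
k=blob(g<48,(416,60));k=k[k[:,0,1]>2][:,0];r=circ(plane(c,k,.003));print('bellmat',r.x,np.abs(r.fun).mean())
t=cam("top");k=blob(cv2.cvtColor(t['im'],cv2.COLOR_BGR2GRAY)<55,(234,209))[:,0];r=circ(plane(t,k,.003));print('bellmat top',r.x,np.abs(r.fun).mean())
E
```

```text
holes [ 103.20025193   43.45069791  162.70464873 -137.23307033] [0.08445961 0.08394491 0.08417313 0.08392822]
337 249 31 33 knob (mid-ht) [[ 0.53815845 -0.0116802   0.147     ]]
bellmat [0.63704321 0.24405719 0.08349985] 0.0004117877392804163
bellmat top [0.63819696 0.2434649  0.07693878] 0.0042202204120644704
```

```bash
python3 -m jog '{"travel":[[20,-25,-20],[20,-25,-20],[20,-25,-20],[13.5,-17,-25],[10,-10,-30]],"dr":[[0,0,0],[0,0,0],[0,0,0],[0,0,0],[0,0,0]],"jaw":[0,0,0,0,70]}'
python3 -m jog '{"travel":[[0,0,-35],[0,0,-30],[0,0,-15],[0,0,-8],[0,0,0]],"dr":[[0,0,0],[0,0,0],[0,0,0],[0,0,0],[0,0,0]],"jaw":[70,70,70,70,70]}'
python3 -m jog '{"travel":[[0,0,0],[0,0,0],[0,0,0],[0,0,0],[0,0,0]],"dr":[[0,0,0],[0,0,0],[0,0,0],[0,0,0],[0,0,0]],"jaw":[70,70,70,70,70]}'
```

```text
time: 19.22
eef_pos: [0.5405, -0.0145, 0.2648]
tcp_rot: [0.705, 0.709, 0.001, 0.001]
contact_force: [-0.2, 0.1, -0.0]
opening: 0.884
time: 19.63
eef_pos: [0.5374, -0.0122, 0.1742]
tcp_rot: [0.705, 0.709, -0.001, -0.002]
contact_force: [-0.3, -0.0, 0.1]
opening: 0.723
time: 20.05
eef_pos: [0.5393, -0.0128, 0.1779]
tcp_rot: [0.705, 0.709, 0.001, 0.001]
contact_force: [-0.0, -0.6, -0.0]
opening: 0.72
```

```bash
python3 -m jog '{"travel":[[-1,1,-16],[0,0,-10],[0,0,-6],[0,0,0],[0,0,0]],"dr":[[0,0,0],[0,0,0],[0,0,0],[0,0,0],[0,0,0]],"jaw":[70,70,70,70,70]}'
python3 -m jog '{"travel":[[0,0,-4],[0,0,0],[0,0,0],[0,0,0],[0,0,0]],"dr":[[0,0,0],[0,0,0],[0,0,0],[0,0,0],[0,0,0]],"jaw":[70,70,70,70,70]}'
python3 -m jog '{"travel":[[0,0,0],[0,0,0],[0,0,0],[0,0,0],[0,0,0]],"dr":[[0,0,0],[0,0,0],[0,0,0],[0,0,0],[0,0,0]],"jaw":[255,255,255,255,255]}' 70
python3 -m jog '{"travel":[[0,0,0],[0,0,0],[0,0,0],[0,0,0],[0,0,0]],"dr":[[0,0,0],[0,0,0],[0,0,0],[0,0,0],[0,0,0]],"jaw":[255,255,255,255,255]}'
```

```text
time: 20.47
eef_pos: [0.5375, -0.0117, 0.1443]
tcp_rot: [0.705, 0.709, -0.0, -0.0]
contact_force: [0.5, 0.0, -0.1]
opening: 0.726
time: 20.88
eef_pos: [0.5379, -0.0118, 0.1411]
tcp_rot: [0.705, 0.709, 0.0, 0.0]
contact_force: [0.1, 0.1, -0.8]
opening: 0.722
time: 21.3
eef_pos: [0.5374, -0.0118, 0.1412]
tcp_rot: [0.705, 0.709, -0.0, -0.0]
contact_force: [-4.6, 0.6, 4.1]
opening: 0.341
time: 21.72
eef_pos: [0.5375, -0.0118, 0.1412]
tcp_rot: [0.705, 0.709, -0.0, -0.0]
contact_force: [-4.4, 0.3, 5.6]
opening: 0.347
```

```bash
python3 -m jog '{"travel":[[0,0,5],[0,0,10],[0,0,10],[0,0,0]],"dr":[[0,0,0],[0,0,0],[0,0,0],[0,0,0]],"jaw":[255,255,255,255]}'
python3 -m jog '{"travel":[[0,0,15],[0,0,25],[0,0,25],[0,0,25],[0,0,25]],"dr":[[0,0,0],[0,0,0],[0,0,0],[0,0,0],[0,0,0]],"jaw":[255,255,255,255,255]}'
python3 -m jog '{"travel":[[0,0,10],[0,0,0],[0,0,0],[0,0,0]],"dr":[[0,0,0],[0,0,0],[0,0,0],[0,0,0]],"jaw":[255,255,255,255]}'
python3 - <<'E'
from h import *
c=cam("scene");save(c['im'],"s2",(180,120,460,320),2.8)
E
```

```text
time: 22.05
eef_pos: [0.5391, -0.0119, 0.1678]
tcp_rot: [0.705, 0.709, 0.001, 0.002]
contact_force: [0.2, -0.7, -4.7]
opening: 0.345
time: 22.47
eef_pos: [0.5375, -0.0116, 0.2815]
tcp_rot: [0.705, 0.709, 0.0, -0.0]
contact_force: [0.5, -0.6, -5.7]
opening: 0.344
time: 22.8
eef_pos: [0.5366, -0.0115, 0.2881]
tcp_rot: [0.705, 0.709, -0.001, -0.002]
contact_force: [0.5, 1.0, -6.3]
opening: 0.345
```

View pics/s2.png

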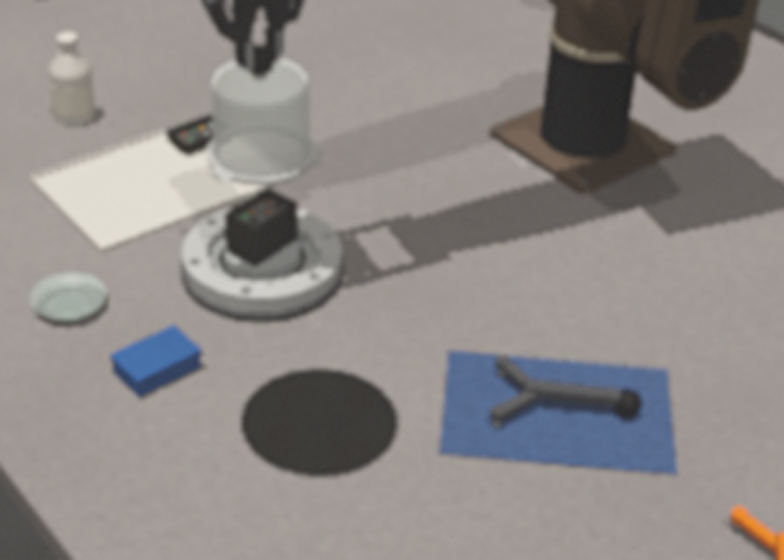

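The scene view shows the bell lifted clear and held, the tray stack still upright on the table, and the spanner lying on the blue mat. Next I carry the bell to the rubber mat.

```bash
python3 -m jog '{"travel":[[10,20,0],[10,27,0],[11,27,0],[11,30,0],[11,30,0]],"dr":[[0,0,0],[0,0,0],[0,0,0],[0,0,0],[0,0,0]],"jaw":[255,255,255,255,255]}'
python3 -m jog '{"travel":[[11,30,0],[11,27,0],[11,27,0],[10,25,0],[4,13,-10]],"dr":[[0,0,0],[0,0,0],[0,0,0],[0,0,0],[0,0,0]],"jaw":[255,255,255,255,255]}'
python3 -m jog '{"travel":[[0,0,-25],[0,0,-25],[0,0,-25],[0,0,-20],[0,0,-10]],"dr":[[0,0,0],[0,0,0],[0,0,0],[0,0,0],[0,0,0]],"jaw":[255,255,255,255,255]}'
python3 -m jog '{"travel":[[0,0,0],[0,0,0],[0,0,0],[0,0,0],[0,0,0]],"dr":[[0,0,0],[0,0,0],[0,0,0],[0,0,0],[0,0,0]],"jaw":[255,255,255,255,255]}'
```

```text
time: 23.27
eef_pos: [0.5903, 0.1234, 0.2881]
tcp_rot: [0.705, 0.709, -0.001, -0.001]
contact_force: [0.5, -0.0, -5.8]
opening: 0.346
time: 23.68
eef_pos: [0.6388, 0.2475, 0.2802]
tcp_rot: [0.704, 0.71, 0.001, -0.0]
contact_force: [-0.4, 0.4, -3.8]
opening: 0.345
time: 24.1
eef_pos: [0.6343, 0.2431, 0.1685]
tcp_rot: [0.705, 0.709, -0.005, -0.003]
contact_force: [-1.0, 0.3, -6.5]
opening: 0.346
time: 24.52
eef_pos: [0.6388, 0.2444, 0.1781]
tcp_rot: [0.705, 0.709, 0.002, 0.001]
contact_force: [0.7, -0.5, -5.1]
opening: 0.344
```

```bash
python3 -m jog '{"travel":[[0,0,-15],[0,0,-15],[0,0,-10],[0,0,-5],[0,0,0]],"dr":[[0,0,0],[0,0,0],[0,0,0],[0,0,0],[0,0,0]],"jaw":[255,255,255,255,255]}'
python3 -m jog '{"travel":[[0,0,0],[0,0,0],[0,0,-3],[0,0,0],[0,0,0]],"dr":[[0,0,0],[0,0,0],[0,0,0],[0,0,0],[0,0,0]],"jaw":[255,255,255,255,255]}'
python3 -m jog '{"travel":[[0,0,-2],[0,0,0],[0,0,0],[0,0,0]],"dr":[[0,0,0],[0,0,0],[0,0,0],[0,0,0]],"jaw":[255,255,255,255]}'
```

```text
time: 24.93
eef_pos: [0.6357, 0.2438, 0.1267]
tcp_rot: [0.705, 0.709, -0.003, -0.002]
contact_force: [-1.0, 0.1, -6.6]
opening: 0.348
time: 25.35
eef_pos: [0.6378, 0.2443, 0.128]
tcp_rot: [0.705, 0.709, 0.0, 0.0]
contact_force: [-0.4, 0.3, -5.2]
opening: 0.345
time: 25.68
eef_pos: [0.6377, 0.2443, 0.1257]
tcp_rot: [0.705, 0.709, -0.0, -0.0]
contact_force: [0.1, -0.4, -6.4]
opening: 0.343
```

```bash
python3 -m jog '{"travel":[[0,0,-2],[0,0,-1],[0,0,0],[0,0,0]],"dr":[[0,0,0],[0,0,0],[0,0,0],[0,0,0]],"jaw":[255,255,255,255]}'
python3 -m jog '{"travel":[[0,0,-1],[0,0,0],[0,0,0],[0,0,0]],"dr":[[0,0,0],[0,0,0],[0,0,0],[0,0,0]],"jaw":[255,255,255,255]}'
```

```text
time: 26.02
eef_pos: [0.6377, 0.2442, 0.1226]
tcp_rot: [0.705, 0.709, -0.0, -0.0]
contact_force: [1.1, -0.5, -5.1]
opening: 0.342
time: 26.35
eef_pos: [0.6378, 0.2443, 0.1224]
tcp_rot: [0.705, 0.709, 0.0, 0.0]
contact_force: [-1.7, 0.6, -1.3]
opening: 0.341
```

```bash
python3 -m jog '{"travel":[[0,0,0],[0,0,0],[0,0,0],[0,0,0],[0,0,10]],"dr":[[0,0,0],[0,0,0],[0,0,0],[0,0,0],[0,0,0]],"jaw":[180,100,60,30,0]}'
python3 -m jog '{"travel":[[0,0,25],[0,0,38],[0,0,38],[0,0,30],[-16,-28,10]],"dr":[[0,0,0],[0,0,0],[0,0,0],[0,0,0],[0,0,-3]],"jaw":[0,0,0,0,0]}'
python3 -m jog '{"travel":[[-18,-28,10],[-18,-30,10],[-18,-30,10],[-18,-30,10],[-18,-30,10]],"dr":[[0,0,-3],[0,0,-3],[0,0,-3],[0,0,-3],[0,0,-3]],"jaw":[0,0,0,0,0]}'
python3 -m jog '{"travel":[[-16,-30,10],[-16,-28,10],[-16,-28,10],[-10,-20,0],[0,0,0]],"dr":[[0,0,-3],[0,0,-3],[0,0,-3],[0,0,-3],[0,0,0]],"jaw":[0,0,0,0,0]}'
python3 -m jog '{"travel":[[0,0,0],[0,0,0],[0,0,0],[0,0,0],[0,0,0]],"dr":[[0,0,0],[0,0,0],[0,0,0],[0,0,0],[0,0,0]],"jaw":[0,0,0,0,0]}'
python3 - <<'E'
from h import *
y,s=yaw();print(y,s['eef_pos']);c=cam("wrist");save(c['im'],"w5")
t=cam("top");save(t['im'],"t3",(150,150,410,340),3)
E
```

```text
time: 26.77
eef_pos: [0.637, 0.244, 0.1303]
tcp_rot: [0.705, 0.709, -0.001, -0.001]
contact_force: [-0.8, -0.2, -0.7]
opening: 0.892
time: 27.18
eef_pos: [0.6255, 0.2195, 0.2816]
tcp_rot: [0.722, 0.691, 0.007, 0.003]
contact_force: [0.9, 0.1, 0.5]
opening: 1.004
time: 27.6
eef_pos: [0.5309, 0.0671, 0.3246]
tcp_rot: [0.808, 0.589, 0.001, 0.001]
contact_force: [0.5, -0.6, 1.0]
opening: 1.002
time: 28.02
eef_pos: [0.4729, -0.0407, 0.3554]
tcp_rot: [0.866, 0.5, 0.001, 0.002]
contact_force: [0.6, -0.2, -0.0]
opening: 1.0
time: 28.43
eef_pos: [0.474, -0.037, 0.3524]
tcp_rot: [0.864, 0.503, -0.0, -0.0]
contact_force: [-0.4, 0.5, -0.7]
opening: 1.0
-29.577613366651196 [ 0.47397303 -0.03699453  0.35244781]
```

View pics/w5.png

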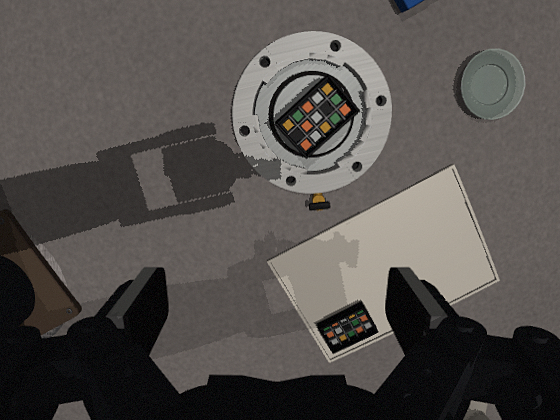

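View pics/t3.png

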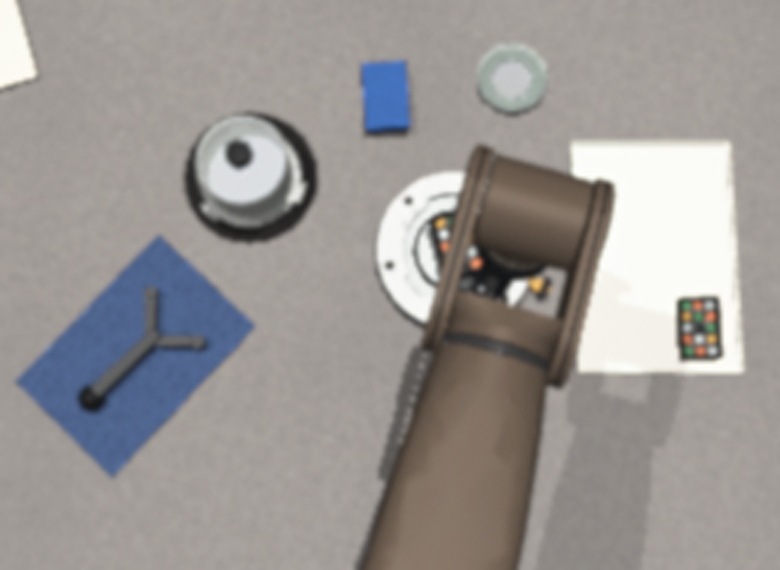

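```bash
python3 - <<'E'
from h import *
c=cam("wrist");im=c['im'];hsv=cv2.cvtColor(im,cv2.COLOR_BGR2HSV);S,V=hsv[...,1].astype(int),hsv[...,2].astype(int)
def cells(center,hw,z):
    m=((S>90)&(V>60)|(V>110)).astype(np.uint8)
    r=np.zeros_like(m);cv2.fillConvexPoly(r,np.array(hw,np.int32),1);m&=r
    ys,xs=np.where(m);P=plane(c,np.c_[xs,ys],z);return rect(P)
st=[(279,123),(329,81),(353,107),(306,152)]
t5=[(320,319),(360,305),(374,333),(331,350)]
print('tray5',cells(0,t5,.019))
for z in(.092,.110): print('stack',z,cells(0,st,z))
# outline corners
for z in (.096,.114):
    P=plane(c,[(274,124),(330,75),(358,108),(306,159)],z)[:,:2]*1000
    print(z,np.linalg.norm(np.roll(P,-1,0)-P,axis=1),P.mean(0))
P=plane(c,[(316,320),(362,299),(378,331),(330,352)],.025)[:,:2]*1000
print('t5',np.linalg.norm(np.roll(P,-1,0)-P,axis=1),P.mean(0))
P=plane(c,[(267,262),(455,165),(498,279),(331,361)],.006)[:,:2]*1000
print('insert',P,np.linalg.norm(np.roll(P,-1,0)-P,axis=1),P.mean(0))
s=cam("scene")
for z in(.096,.114,.132): print(z,proj(s,[[.5372,-.011,z]]))
sc=cv2.cvtColor(s['im'],cv2.COLOR_BGR2GRAY);save(s['im'],"s3",(220,160,330,240),6)
E
```

```text
tray5 ((440.50335693359375, -305.6889343261719), (64.79017639160156, 33.19139862060547), 0.6173149347305298)
stack 0.092 ((536.5513916015625, -10.220354080200195), (64.62675476074219, 38.08887481689453), 12.932589530944824)
stack 0.11 ((535.2965698242188, -8.678232192993164), (61.73474884033203, 36.384422302246094), 12.932578086853027)
0.096 [75.61210079 44.55552294 75.53734687 50.16526611] [536.67361262 -10.64417514]
0.114 [72.19452821 42.54166891 72.12315307 47.89785869] [535.40063802  -9.06742661]
t5 [72.59638422 60.64405523 77.92683689 60.4775909 ] [ 441.44605385 -299.0410857 ]
insert [[ 387.4271429  -160.83283141]
 [ 677.10331372 -164.60131429]
 [ 672.8727325  -359.20301388]
 [ 389.26205387 -358.07102592]] [289.70068243 194.64767992 283.6129377  197.24672943] [ 531.66631075 -260.67704637]
0.096 [[273.20073654 193.61753303]]
0.114 [[273.13119669 189.10129109]]
0.132 [[273.06108555 184.53033755]]
```

The wrist and top views show the bell standing centred on the mat (top crop (240,178)), the spanner on the blue mat, and the stack top at (315,117). The insert has one tray at (347,327). The outline size fits a top at 96 mm, so the stack is 3 trays with the long axis at 13°.

```bash
python3 -m jog '{"travel":[[8,3.5,-26],[8,3.5,-26],[8,3.5,-26],[8,3.5,-26],[8,3.5,-26]],"dr":[[0,0,-6],[0,0,-6],[0,0,-6],[0,0,-6],[0,0,-6]],"jaw":[0,0,0,0,0]}'
python3 -m jog '{"travel":[[8,3.5,-26],[8,3.5,-26],[6.7,2,-20],[0,0,0],[0,0,0]],"dr":[[0,0,-6],[0,0,-6],[0,0,-5.5],[0,0,0],[0,0,0]],"jaw":[0,0,0,0,0]}'
python3 -m jog '{"travel":[[0,0,-10],[0,0,-5],[0,0,0],[0,0,0],[0,0,0]],"dr":[[0,0,0],[0,0,0],[0,0,0],[0,0,0],[0,0,0]],"jaw":[0,0,0,0,0]}'
python3 - <<'E'
from h import *
y,s=yaw();print(y,s['eef_pos']);c=cam("wrist");save(c['im'],"w6");print(proj(c,[[.5367,-.0105,.096]]))
E
```

```text
time: 29.05
eef_pos: [0.5141, -0.0199, 0.2216]
tcp_rot: [0.966, 0.259, 0.0, 0.0]
contact_force: [-0.1, 0.3, -0.4]
opening: 0.999
time: 29.47
eef_pos: [0.5357, -0.0109, 0.1496]
tcp_rot: [0.994, 0.113, -0.002, -0.0]
contact_force: [-0.8, -0.1, -0.3]
opening: 0.998
time: 29.88
eef_pos: [0.5367, -0.0114, 0.1365]
tcp_rot: [0.994, 0.112, 0.001, 0.0]
contact_force: [0.4, -0.5, 0.2]
opening: 0.999
-77.16035081778121 [ 0.53673264 -0.01141267  0.13652685]
[[276.18800931 239.84749957]]
```

View pics/w6.png

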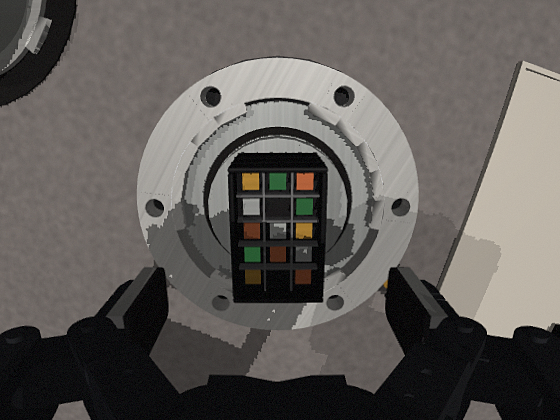

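The stack is centred under the jaws and square to them (edges x 230–326, y 167–302). Next I descend and grip the top tray.

```bash
python3 -m jog '{"travel":[[0,0,-20],[0,0,-20],[0,0,-12],[0,0,-6],[0,0,0]],"dr":[[0,0,0],[0,0,0],[0,0,0],[0,0,0],[0,0,0]],"jaw":[0,0,0,0,0]}'
python3 -m jog '{"travel":[[0,0,0],[0,0,0],[0,0,0],[0,0,0],[0,0,0]],"dr":[[0,0,0],[0,0,0],[0,0,0],[0,0,0],[0,0,0]],"jaw":[0,0,0,0,0]}' 25
```

```text
time: 30.35
eef_pos: [0.5354, -0.011, 0.0763]
tcp_rot: [0.994, 0.112, -0.001, -0.0]
contact_force: [-0.4, -0.1, -0.2]
opening: 0.999
time: 30.77
eef_pos: [0.5369, -0.0113, 0.0784]
tcp_rot: [0.994, 0.112, 0.001, 0.0]
contact_force: [-0.6, -0.6, -0.2]
opening: 1.003
```

```bash
python3 -m jog '{"travel":[[0,0,-1],[0,0,0],[0,0,0],[0,0,0],[0,0,0]],"dr":[[0,0,0],[0,0,0],[0,0,0],[0,0,0],[0,0,0]],"jaw":[60,80,100,120,255]}' 25
python3 -m jog '{"travel":[[0,0,0],[0,0,0],[0,0,0],[0,0,0],[0,0,0]],"dr":[[0,0,0],[0,0,0],[0,0,0],[0,0,0],[0,0,0]],"jaw":[255,255,255,255,255]}'
python3 -m jog '{"travel":[[0,0,3],[0,0,5],[0,0,6],[0,0,8],[0,0,8]],"dr":[[0,0,0],[0,0,0],[0,0,0],[0,0,0],[0,0,0]],"jaw":[255,255,255,255,255]}'
python3 -m jog '{"travel":[[0,0,20],[0,0,20],[0,0,0],[0,0,0],[0,0,0]],"dr":[[0,0,0],[0,0,0],[0,0,0],[0,0,0],[0,0,0]],"jaw":[255,255,255,255,255]}'
python3 - <<'E'
from h import *
c=cam("wrist");s=cam("scene");a=c['im'][60:420,100:460];b=cv2.resize(s['im'][130:240,215:325],(360,360),interpolation=cv2.INTER_CUBIC)
save(np.hstack([a,b]),"w7")
E
```

```text
time: 31.18
eef_pos: [0.5366, -0.0113, 0.0769]
tcp_rot: [0.994, 0.112, 0.0, 0.0]
contact_force: [-0.2, -0.2, 1.1]
opening: 0.578
time: 31.6
eef_pos: [0.5366, -0.0113, 0.0769]
tcp_rot: [0.994, 0.112, 0.0, 0.0]
contact_force: [0.3, -0.9, 1.3]
opening: 0.581
time: 32.02
eef_pos: [0.5364, -0.0112, 0.1075]
tcp_rot: [0.994, 0.112, -0.0, -0.0]
contact_force: [0.7, 0.2, -0.1]
opening: 0.58
time: 32.43
eef_pos: [0.536, -0.0111, 0.1462]
tcp_rot: [0.994, 0.112, -0.0, -0.0]
contact_force: [0.9, -0.1, -0.5]
opening: 0.578
```

View pics/w7.png

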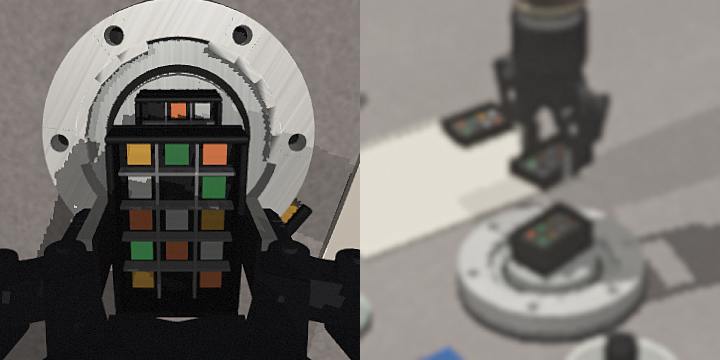

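Exactly one tray was lifted and it is level; two remain on the stack. I'll carry it to the insert's far-right slot.

```bash
python3 -m jog '{"travel":[[5,-20,0],[8,-28,0],[9,-32,0],[9,-32,0],[9,-32,0]],"dr":[[0,0,-1.3],[0,0,-1.3],[0,0,-1.3],[0,0,-1.3],[0,0,-1.3]],"jaw":[255,255,255,255,255]}'
python3 -m jog '{"travel":[[9,-32,0],[9,-32,0],[9,-32,0],[9,-32,0],[7.5,-23.5,0]],"dr":[[0,0,-1.3],[0,0,-1.3],[0,0,-1.3],[0,0,-1.3],[0,0,-1.7]],"jaw":[255,255,255,255,255]}'
python3 -m jog '{"travel":[[0,0,-20],[0,0,-25],[0,0,-25],[0,0,-15],[0,0,0]],"dr":[[0,0,0],[0,0,0],[0,0,0],[0,0,0],[0,0,0]],"jaw":[255,255,255,255,255]}'
python3 -m jog '{"travel":[[0,0,0],[0,0,0],[0,0,0],[0,0,0],[0,0,0]],"dr":[[0,0,0],[0,0,0],[0,0,0],[0,0,0],[0,0,0]],"jaw":[255,255,255,255,255]}'
python3 -c "
from h import *
y,s=yaw();print(y,s['eef_pos'])"
```

```text
time: 32.95
eef_pos: [0.5759, -0.1562, 0.1451]
tcp_rot: [0.998, 0.055, -0.001, -0.001]
contact_force: [0.7, -0.1, -0.7]
opening: 0.579
time: 33.37
eef_pos: [0.6194, -0.3091, 0.1447]
tcp_rot: [1.0, -0.006, -0.001, -0.0]
contact_force: [0.8, -0.1, -0.8]
opening: 0.578
time: 33.78
eef_pos: [0.6164, -0.3045, 0.055]
tcp_rot: [1.0, -0.005, -0.005, -0.003]
contact_force: [-1.1, 0.4, -1.6]
opening: 0.575
time: 34.2
eef_pos: [0.6208, -0.3072, 0.0635]
tcp_rot: [1.0, -0.005, 0.001, 0.001]
contact_force: [-0.2, 0.2, 0.2]
opening: 0.579
-90.55662311968626 [ 0.62078462 -0.30717241  0.06352252]
```

```bash
python3 -m jog '{"travel":[[0,0,-20],[0,0,-15],[0,0,-8],[0,0,-4],[0,0,0]],"dr":[[0,0,0],[0,0,0],[0,0,0],[0,0,0],[0,0,0]],"jaw":[255,255,255,255,255]}'
python3 -m jog '{"travel":[[0,0,0],[0,0,0],[0,0,-2],[0,0,0],[0,0,0]],"dr":[[0,0,0],[0,0,0],[0,0,0],[0,0,0],[0,0,0]],"jaw":[255,255,255,255,255]}'
python3 -m jog '{"travel":[[0,0,-2],[0,0,-1],[0,0,0],[0,0,0],[0,0,0]],"dr":[[0,0,0],[0,0,0],[0,0,0],[0,0,0],[0,0,0]],"jaw":[255,255,255,255,255]}'
```

```text
time: 34.62
eef_pos: [0.6189, -0.306, 0.0128]
tcp_rot: [1.0, -0.005, -0.001, -0.001]
contact_force: [0.3, -0.4, -0.6]
opening: 0.579
time: 35.03
eef_pos: [0.6201, -0.3068, 0.0131]
tcp_rot: [1.0, -0.005, 0.0, 0.0]
contact_force: [0.6, -0.1, -0.4]
opening: 0.579
time: 35.45
eef_pos: [0.6199, -0.3067, 0.0097]
tcp_rot: [1.0, -0.005, -0.0, -0.0]
contact_force: [0.3, 0.4, -0.3]
opening: 0.58
```

```bash
python3 -m jog '{"travel":[[0,0,-2],[0,0,-1.5],[0,0,0],[0,0,0],[0,0,0]],"dr":[[0,0,0],[0,0,0],[0,0,0],[0,0,0],[0,0,0]],"jaw":[255,255,255,255,255]}'
python3 -m jog '{"travel":[[0,0,0],[0,0,0],[0,0,0],[0,0,0],[0,0,5]],"dr":[[0,0,0],[0,0,0],[0,0,0],[0,0,0],[0,0,0]],"jaw":[110,80,60,60,60]}'
python3 -m jog '{"travel":[[0,0,20],[0,0,35],[0,0,38],[0,0,38],[0,15,0]],"dr":[[0,0,0],[0,0,0],[0,0,0],[0,0,0],[0,0,0]],"jaw":[60,60,0,0,0]}'
python3 -m jog '{"travel":[[-9,32,0],[-9,32,0],[-9,32,0],[-9,32,0],[-9,32,0]],"dr":[[0,0,1.3],[0,0,1.3],[0,0,1.3],[0,0,1.3],[0,0,1.3]],"jaw":[0,0,0,0,0]}'
python3 -m jog '{"travel":[[-9,32,0],[-9,32,0],[-9,32,0],[-8,20,0],[0,0,0]],"dr":[[0,0,1.3],[0,0,1.3],[0,0,1.3],[0,0,3],[0,0,0]],"jaw":[0,0,0,0,0]}'
python3 -m jog '{"travel":[[0,0,-20],[0,0,-15],[0,0,0],[0,0,0],[0,0,0]],"dr":[[0,0,0],[0,0,0],[0,0,0],[0,0,0],[0,0,0]],"jaw":[0,0,0,0,0]}'
python3 - <<'E'
from h import *
y,s=yaw();print(y,s['eef_pos']);c=cam("wrist");save(c['im'],"w8")
# stack top cells, top face .078
im=c['im'];hsv=cv2.cvtColor(im,cv2.COLOR_BGR2HSV)
g=cv2.cvtColor(im,cv2.COLOR_BGR2GRAY);x=proj(c,[[.5367,-.011,.078]])[0];print(x)
m=((hsv[...,1]>110)&(hsv[...,2]>50)&(hsv[...,2]<255)).astype(np.uint8);r=np.zeros_like(m);u,v=x.astype(int);r[v-55:v+56,u-40:u+41]=1
ys,xs=np.where(m&r);print(rect(plane(c,np.c_[xs,ys],.074)))
E
```

```text
time: 35.87
eef_pos: [0.6198, -0.3067, 0.0061]
tcp_rot: [1.0, -0.005, -0.0, -0.0]
contact_force: [-1.0, -0.8, -0.4]
opening: 0.579
time: 36.28
eef_pos: [0.6192, -0.3063, 0.0103]
tcp_rot: [1.0, -0.005, -0.001, -0.001]
contact_force: [-1.2, 0.5, 0.3]
opening: 0.768
time: 36.7
eef_pos: [0.6246, -0.2968, 0.1541]
tcp_rot: [1.0, -0.006, 0.008, 0.006]
contact_force: [1.4, -0.4, 1.9]
opening: 1.0
time: 37.12
eef_pos: [0.5744, -0.1303, 0.1426]
tcp_rot: [0.999, 0.052, 0.0, 0.0]
contact_force: [0.1, -0.2, 0.2]
opening: 1.0
time: 37.53
eef_pos: [0.5382, -0.0121, 0.1422]
tcp_rot: [0.993, 0.114, -0.0, -0.001]
contact_force: [-0.4, -0.7, 0.1]
opening: 0.999
time: 37.95
eef_pos: [0.5407, -0.0163, 0.1081]
tcp_rot: [0.994, 0.111, 0.001, 0.0]
contact_force: [-0.4, -0.6, 0.3]
opening: 1.001
-77.21692708398709 [ 0.54067966 -0.01630655  0.10814749]
[265.7493186  252.79310645]
((537.3716430664062, -11.373273849487305), (53.829551696777344, 36.14973068237305), 13.047140121459961)
```

View pics/w8.png

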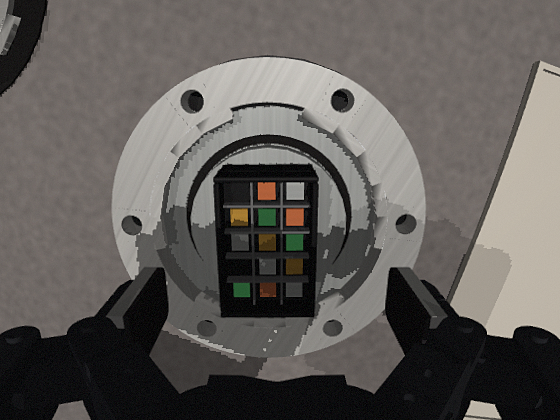

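The second tray is in place at (266,240), undisturbed. I'll grip it 18 mm lower than the first.

```bash
python3 -m jog '{"travel":[[-4,5,-16],[0,0,-16],[0,0,-10],[0,0,-5],[0,0,0]],"dr":[[0,0,0],[0,0,0],[0,0,0],[0,0,0],[0,0,0]],"jaw":[0,0,0,0,0]}'
python3 -m jog '{"travel":[[0,0,0],[0,0,0],[0,0,0],[0,0,0],[0,0,0]],"dr":[[0,0,0],[0,0,0],[0,0,0],[0,0,0],[0,0,0]],"jaw":[0,0,0,0,0]}' 25
```

```text
time: 38.42
eef_pos: [0.5355, -0.0109, 0.0595]
tcp_rot: [0.994, 0.112, -0.001, -0.0]
contact_force: [0.9, 0.1, 0.7]
opening: 0.999
time: 38.83
eef_pos: [0.5363, -0.0108, 0.0608]
tcp_rot: [0.994, 0.112, 0.0, 0.0]
contact_force: [0.2, -0.9, -0.3]
opening: 1.001
```

```bash
python3 -m jog '{"travel":[[0,0,-1.5],[0,0,0],[0,0,0],[0,0,0],[0,0,0]],"dr":[[0,0,0],[0,0,0],[0,0,0],[0,0,0],[0,0,0]],"jaw":[60,80,100,120,255]}' 25
python3 -m jog '{"travel":[[0,0,0],[0,0,0],[0,0,0],[0,0,0],[0,0,0]],"dr":[[0,0,0],[0,0,0],[0,0,0],[0,0,0],[0,0,0]],"jaw":[255,255,255,255,255]}'
python3 -m jog '{"travel":[[0,0,3],[0,0,5],[0,0,8],[0,0,12],[0,0,15]],"dr":[[0,0,0],[0,0,0],[0,0,0],[0,0,0],[0,0,0]],"jaw":[255,255,255,255,255]}'
python3 -m jog '{"travel":[[0,0,20],[0,0,12],[8,-20,0],[12,-28,0],[12,-28,0]],"dr":[[0,0,0],[0,0,0],[0,0,-1.9],[0,0,-1.9],[0,0,-1.9]],"jaw":[255,255,255,255,255]}'
python3 -m jog '{"travel":[[12,-30,0],[12,-30,0],[12,-30,0],[10,-25,0],[5,-14.5,0]],"dr":[[0,0,-1.9],[0,0,-1.9],[0,0,-1.9],[0,0,-1.9],[0,0,0]],"jaw":[255,255,255,255,255]}'
python3 -m jog '{"travel":[[0,0,-20],[0,0,-25],[0,0,-20],[0,0,0],[0,0,0]],"dr":[[0,0,0],[0,0,0],[0,0,0],[0,0,0],[0,0,0]],"jaw":[255,255,255,255,255]}'
python3 -m jog '{"travel":[[0,0,0],[0,0,0],[0,0,0],[0,0,0],[0,0,0]],"dr":[[0,0,0],[0,0,0],[0,0,0],[0,0,0],[0,0,0]],"jaw":[255,255,255,255,255]}'
python3 - <<'E'
from h import *
y,s=yaw();print(y,s['eef_pos']);t=cam("top");s=cam("scene")
save(np.hstack([cv2.resize(t['im'][180:290,270:420],None,fx=2.6,fy=2.6),cv2.resize(s['im'][125:235,180:310],None,fx=2.6,fy=2.6)]),"m1")
E
```

```text
time: 39.25
eef_pos: [0.5361, -0.0108, 0.0588]
tcp_rot: [0.994, 0.112, 0.0, 0.0]
contact_force: [0.3, 0.4, -0.3]
opening: 0.575
time: 39.67
eef_pos: [0.536, -0.0107, 0.0588]
tcp_rot: [0.994, 0.112, 0.0, 0.0]
contact_force: [0.6, -0.7, 1.9]
opening: 0.576
time: 40.08
eef_pos: [0.5353, -0.0106, 0.1022]
tcp_rot: [0.994, 0.112, -0.001, -0.0]
contact_force: [0.7, -0.1, -1.5]
opening: 0.577
time: 40.5
eef_pos: [0.5686, -0.0871, 0.1354]
tcp_rot: [0.998, 0.062, 0.001, 0.0]
contact_force: [-0.0, 0.3, -0.0]
opening: 0.579
time: 40.92
eef_pos: [0.62, -0.2193, 0.1348]
tcp_rot: [1.0, -0.005, 0.001, 0.001]
contact_force: [0.2, -0.2, -1.1]
opening: 0.579
time: 41.33
eef_pos: [0.6179, -0.2153, 0.0677]
tcp_rot: [1.0, -0.004, -0.001, -0.001]
contact_force: [-0.4, -0.4, 0.2]
opening: 0.575
time: 41.75
eef_pos: [0.6194, -0.2164, 0.0698]
tcp_rot: [1.0, -0.004, 0.001, 0.0]
contact_force: [-0.7, -0.0, -0.7]
opening: 0.579
-90.4575373372534 [ 0.61942301 -0.21640092  0.06980447]
```

View pics/m1.png

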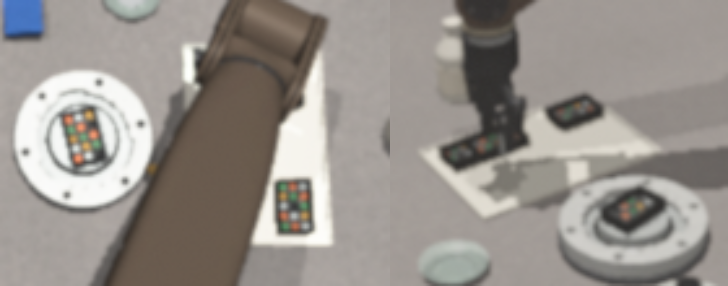

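One tray is left on the jar table, the first lies in the insert at scene crop (470,150), and the held one is above its slot.

```bash
python3 -m jog '{"travel":[[0,0,-20],[0,0,-18],[0,0,-10],[0,0,-5],[0,0,0]],"dr":[[0,0,0],[0,0,0],[0,0,0],[0,0,0],[0,0,0]],"jaw":[255,255,255,255,255]}'
python3 -m jog '{"travel":[[0,0,0],[0,0,-3],[0,0,-2],[0,0,-2],[0,0,0]],"dr":[[0,0,0],[0,0,0],[0,0,0],[0,0,0],[0,0,0]],"jaw":[255,255,255,255,255]}'
python3 -m jog '{"travel":[[0,0,0],[0,0,0],[0,0,0],[0,0,0]],"dr":[[0,0,0],[0,0,0],[0,0,0],[0,0,0]],"jaw":[255,255,255,255]}'
```

```text
time: 42.27
eef_pos: [0.6179, -0.2157, 0.0141]
tcp_rot: [1.0, -0.004, -0.001, -0.001]
contact_force: [0.6, -0.5, -1.0]
opening: 0.58
time: 42.68
eef_pos: [0.6189, -0.2162, 0.0087]
tcp_rot: [1.0, -0.004, -0.0, -0.0]
contact_force: [-0.6, -0.0, -0.5]
opening: 0.577
time: 43.02
eef_pos: [0.619, -0.2163, 0.0089]
tcp_rot: [1.0, -0.004, 0.0, 0.0]
contact_force: [0.7, 0.4, -0.8]
opening: 0.579
```

Lower 3 mm, release, rise and return to the stack.

```bash
python3 -m jog '{"travel":[[0,0,-1.5],[0,0,-1.5],[0,0,0],[0,0,0],[0,0,0]],"dr":[[0,0,0],[0,0,0],[0,0,0],[0,0,0],[0,0,0]],"jaw":[255,255,255,255,255]}'
python3 -m jog '{"travel":[[0,0,0],[0,0,0],[0,0,0],[0,0,0],[0,0,5]],"dr":[[0,0,0],[0,0,0],[0,0,0],[0,0,0],[0,0,0]],"jaw":[110,80,60,60,60]}'
python3 -m jog '{"travel":[[0,0,20],[0,0,35],[0,0,38],[0,0,20],[-5,15,0]],"dr":[[0,0,0],[0,0,0],[0,0,0],[0,0,0],[0,0,0]],"jaw":[60,60,0,0,0]}'
python3 -m jog '{"travel":[[-12,30,0],[-12,30,0],[-12,30,0],[-12,30,0],[-12,30,0]],"dr":[[0,0,2],[0,0,2],[0,0,2],[0,0,2],[0,0,2]],"jaw":[0,0,0,0,0]}'
python3 -m jog '{"travel":[[-12,28,0],[-5,12,0],[0,0,-20],[0,0,-15],[0,0,0]],"dr":[[0,0,2],[0,0,1.3],[0,0,0],[0,0,0],[0,0,0]],"jaw":[0,0,0,0,0]}'
python3 -m jog '{"travel":[[0,0,0],[0,0,0],[0,0,0],[0,0,0],[0,0,0]],"dr":[[0,0,0],[0,0,0],[0,0,0],[0,0,0],[0,0,0]],"jaw":[0,0,0,0,0]}'
python3 - <<'E'
from h import *
y,s=yaw();print(y,s['eef_pos']);c=cam("wrist")
im=c['im'];hsv=cv2.cvtColor(im,cv2.COLOR_BGR2HSV);x=proj(c,[[.5365,-.011,.060]])[0];print(x)
m=((hsv[...,1]>110)&(hsv[...,2]>50)).astype(np.uint8);r=np.zeros_like(m);u,v=x.astype(int);r[v-55:v+56,u-40:u+41]=1
ys,xs=np.where(m&r);print(rect(plane(c,np.c_[xs,ys],.056)))
k=blob(cv2.morphologyEx((cv2.cvtColor(im,cv2.COLOR_BGR2GRAY)<45).astype(np.uint8)|m,cv2.MORPH_OPEN,np.ones((15,15))),x);print(cv2.minAreaRect(k))
E
```

```text
time: 43.43
eef_pos: [0.6191, -0.2164, 0.0059]
tcp_rot: [1.0, -0.004, 0.0, 0.0]
contact_force: [0.4, 0.2, -0.1]
opening: 0.578
time: 43.85
eef_pos: [0.6179, -0.2157, 0.0096]
tcp_rot: [1.0, -0.004, -0.001, -0.001]
contact_force: [0.7, 0.9, -0.5]
opening: 0.768
time: 44.27
eef_pos: [0.6183, -0.205, 0.132]
tcp_rot: [1.0, -0.005, 0.006, 0.004]
contact_force: [0.5, -0.5, 1.7]
opening: 1.002
time: 44.68
eef_pos: [0.5522, -0.0494, 0.1229]
tcp_rot: [0.996, 0.084, -0.001, -0.0]
contact_force: [0.5, -0.1, 0.0]
opening: 0.999
time: 45.1
eef_pos: [0.5341, -0.0104, 0.0852]
tcp_rot: [0.994, 0.112, -0.003, -0.001]
contact_force: [-1.7, 0.0, -1.7]
opening: 1.001
time: 45.52
eef_pos: [0.5376, -0.0116, 0.0896]
tcp_rot: [0.994, 0.112, 0.001, 0.0]
contact_force: [-0.7, -0.1, -0.0]
opening: 0.999
-77.19259539739326 [ 0.53755849 -0.01159989  0.08957325]
[276.32756526 249.85348694]
((537.2633666992188, -11.152008056640625), (53.396427154541016, 36.038509368896484), 13.12675666809082)
((277.0, 272.0), (84.0, 100.0), 90.0)
```

```bash
python3 -m jog '{"travel":[[0,0,-16],[0,0,-16],[0,0,-10],[0,0,-4],[0,0,0]],"dr":[[0,0,0],[0,0,0],[0,0,0],[0,0,0],[0,0,0]],"jaw":[0,0,0,0,0]}'
python3 -m jog '{"travel":[[0,0,0],[0,0,0],[0,0,0],[0,0,0],[0,0,0]],"dr":[[0,0,0],[0,0,0],[0,0,0],[0,0,0],[0,0,0]],"jaw":[0,0,0,0,0]}' 25
```

```text
time: 45.98
eef_pos: [0.5361, -0.0111, 0.0416]
tcp_rot: [0.994, 0.112, -0.001, -0.0]
contact_force: [-0.0, -0.3, 0.9]
opening: 0.995
time: 46.4
eef_pos: [0.5373, -0.0113, 0.0433]
tcp_rot: [0.994, 0.112, 0.0, 0.0]
contact_force: [0.4, -0.3, 0.8]
opening: 0.999
```

```bash
python3 -m jog '{"travel":[[0,0,-2],[0,0,0],[0,0,0],[0,0,0],[0,0,0]],"dr":[[0,0,0],[0,0,0],[0,0,0],[0,0,0],[0,0,0]],"jaw":[60,80,100,120,255]}' 25
python3 -m jog '{"travel":[[0,0,0],[0,0,0],[0,0,0],[0,0,0],[0,0,0]],"dr":[[0,0,0],[0,0,0],[0,0,0],[0,0,0],[0,0,0]],"jaw":[255,255,255,255,255]}'
python3 -m jog '{"travel":[[0,0,3],[0,0,5],[0,0,8],[0,0,12],[0,0,15]],"dr":[[0,0,0],[0,0,0],[0,0,0],[0,0,0],[0,0,0]],"jaw":[255,255,255,255,255]}'
python3 -m jog '{"travel":[[0,0,20],[0,0,12],[-9,-20,0],[-13,-28,0],[-13,-28,0]],"dr":[[0,0,0],[0,0,0],[0,0,-1.9],[0,0,-1.9],[0,0,-1.9]],"jaw":[255,255,255,255,255]}'
python3 -m jog '{"travel":[[-13,-30,0],[-13,-30,0],[-13,-30,0],[-12,-25,0],[-7,-14.5,0]],"dr":[[0,0,-1.9],[0,0,-1.9],[0,0,-1.9],[0,0,-1.9],[0,0,0]],"jaw":[255,255,255,255,255]}'
python3 -m jog '{"travel":[[0,0,-20],[0,0,-25],[0,0,-10],[0,0,0],[0,0,0]],"dr":[[0,0,0],[0,0,0],[0,0,0],[0,0,0],[0,0,0]],"jaw":[255,255,255,255,255]}'
python3 -m jog '{"travel":[[0,0,0],[0,0,0],[0,0,0],[0,0,0],[0,0,0]],"dr":[[0,0,0],[0,0,0],[0,0,0],[0,0,0],[0,0,0]],"jaw":[255,255,255,255,255]}'
```

```text
time: 46.82
eef_pos: [0.537, -0.0113, 0.0408]
tcp_rot: [0.994, 0.112, 0.0, 0.0]
contact_force: [0.5, -0.0, 1.2]
opening: 0.574
time: 47.23
eef_pos: [0.537, -0.0113, 0.0408]
tcp_rot: [0.994, 0.112, 0.0, 0.0]
contact_force: [0.2, -0.6, 0.5]
opening: 0.578
time: 47.65
eef_pos: [0.5364, -0.0111, 0.0843]
tcp_rot: [0.994, 0.112, -0.001, -0.0]
contact_force: [0.4, -0.1, -0.8]
opening: 0.579
time: 48.07
eef_pos: [0.5022, -0.0877, 0.1173]
tcp_rot: [0.998, 0.063, 0.001, 0.001]
contact_force: [0.5, 0.3, -0.7]
opening: 0.577
time: 48.48
eef_pos: [0.4431, -0.2193, 0.1169]
tcp_rot: [1.0, -0.006, 0.001, 0.001]
contact_force: [0.4, 0.2, -0.3]
opening: 0.577
time: 48.9
eef_pos: [0.4439, -0.2165, 0.0608]
tcp_rot: [1.0, -0.004, -0.0, -0.0]
contact_force: [0.5, -0.0, -0.2]
opening: 0.576
time: 49.32
eef_pos: [0.4443, -0.2169, 0.0613]
tcp_rot: [1.0, -0.004, 0.0, 0.0]
contact_force: [-0.3, -0.2, -0.6]
opening: 0.575
```

```bash
python3 -m jog '{"travel":[[0,0,-20],[0,0,-15],[0,0,-8],[0,0,-4],[0,0,0]],"dr":[[0,0,0],[0,0,0],[0,0,0],[0,0,0],[0,0,0]],"jaw":[255,255,255,255,255]}'
python3 -m jog '{"travel":[[0,0,0],[0,0,-2],[0,0,-2],[0,0,-2],[0,0,0]],"dr":[[0,0,0],[0,0,0],[0,0,0],[0,0,0],[0,0,0]],"jaw":[255,255,255,255,255]}'
python3 -m jog '{"travel":[[0,0,-1],[0,0,-1],[0,0,0],[0,0,0]],"dr":[[0,0,0],[0,0,0],[0,0,0],[0,0,0]],"jaw":[255,255,255,255]}'
```

```text
time: 49.73
eef_pos: [0.4434, -0.2163, 0.0129]
tcp_rot: [1.0, -0.004, -0.001, -0.001]
contact_force: [-0.8, -0.6, -0.4]
opening: 0.58
time: 50.15
eef_pos: [0.4439, -0.2167, 0.0076]
tcp_rot: [1.0, -0.004, -0.0, -0.0]
contact_force: [-0.5, -0.4, -0.6]
opening: 0.576
time: 50.48
eef_pos: [0.444, -0.2168, 0.0058]
tcp_rot: [1.0, -0.004, 0.0, 0.0]
contact_force: [0.3, 0.2, -0.8]
opening: 0.576
```

Release, rise and move clear to the left front for a final look.

```bash
python3 -m jog '{"travel":[[0,0,0],[0,0,0],[0,0,0],[0,0,0],[0,0,5]],"dr":[[0,0,0],[0,0,0],[0,0,0],[0,0,0],[0,0,0]],"jaw":[110,80,60,60,60]}'
python3 -m jog '{"travel":[[0,0,20],[0,0,35],[0,0,38],[0,0,38],[0,0,38]],"dr":[[0,0,0],[0,0,0],[0,0,0],[0,0,0],[0,0,0]],"jaw":[60,60,0,0,0]}'
python3 -m jog '{"travel":[[-10,-35,20],[-12,-35,20],[-12,-35,20],[-12,-35,20],[-12,-35,0]],"dr":[[0,0,0],[0,0,0],[0,0,0],[0,0,0],[0,0,0]],"jaw":[0,0,0,0,0]}'
python3 -m jog '{"travel":[[-12,-35,0],[-12,-35,0],[-12,-35,0],[-12,-35,0],[-12,-35,0]],"dr":[[0,0,0],[0,0,0],[0,0,0],[0,0,0],[0,0,0]],"jaw":[0,0,0,0,0]}'
python3 -m jog '{"travel":[[0,0,0],[0,0,0],[0,0,0],[0,0,0],[0,0,0]],"dr":[[0,0,0],[0,0,0],[0,0,0],[0,0,0],[0,0,0]],"jaw":[0,0,0,0,0]}'
python3 - <<'E'
from h import *
t=cam("top");s=cam("scene");a=cv2.resize(t['im'][150:320,150:420],(410,258));b=cv2.resize(s['im'][110:310,180:440],(390,300))
o=np.zeros((560,790,3),np.uint8);A=cv2.resize(t['im'][165:305,150:410],(790,425),interpolation=cv2.INTER_CUBIC);save(A,"f1")
save(s['im'],"f2",(180,120,440,300),3)
E
```

```text
time: 50.9
eef_pos: [0.4432, -0.2162, 0.01]
tcp_rot: [1.0, -0.004, -0.001, -0.001]
contact_force: [-0.2, 0.5, -0.5]
opening: 0.763
time: 51.32
eef_pos: [0.4436, -0.2164, 0.1818]
tcp_rot: [1.0, -0.004, 0.0, -0.0]
contact_force: [0.2, -1.3, 0.3]
opening: 0.996
time: 51.73
eef_pos: [0.3868, -0.3939, 0.2652]
tcp_rot: [1.0, -0.004, 0.003, 0.004]
contact_force: [1.8, -0.7, 1.3]
opening: 0.998
time: 52.15
eef_pos: [0.3253, -0.5672, 0.2594]
tcp_rot: [1.0, -0.004, 0.0, -0.0]
contact_force: [-0.1, -0.4, -0.5]
opening: 0.999
time: 52.57
eef_pos: [0.327, -0.5646, 0.2595]
tcp_rot: [1.0, -0.003, 0.0, 0.0]
contact_force: [1.0, 0.9, -0.3]
opening: 0.997
```

View pics/f1.png

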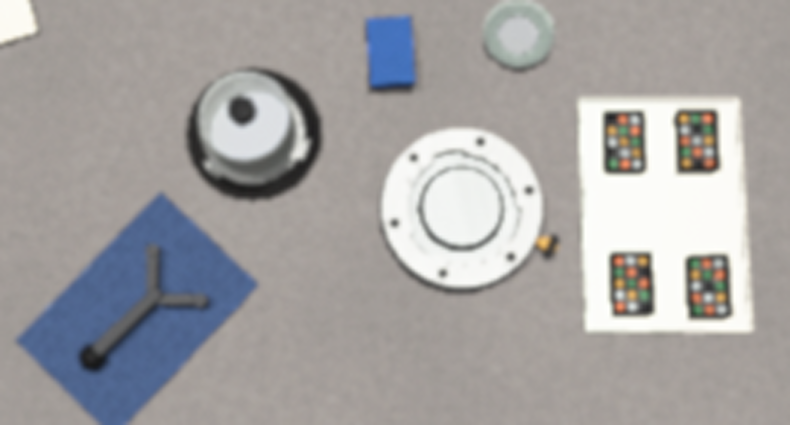

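View pics/f2.png

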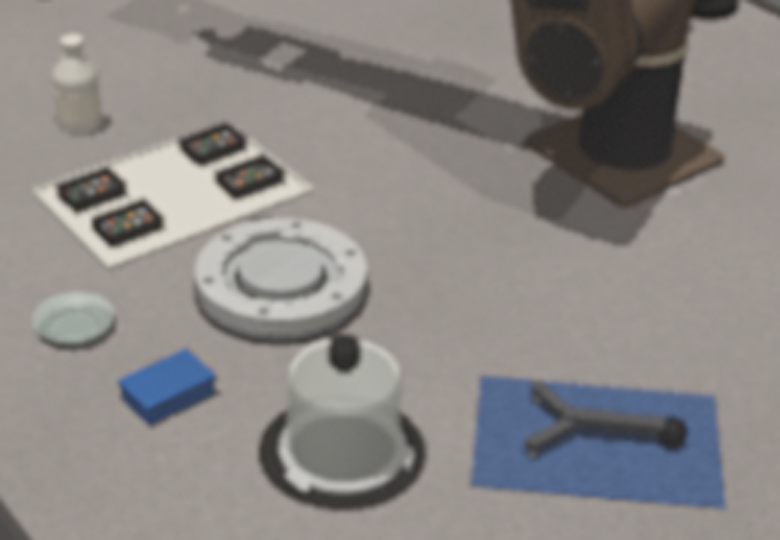

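All four trays lie flat in the insert, the jar table is empty, the bell is on its mat and the spanner on its own. The slide box, dish and bottle are unmoved. I'll do one numeric check of the bell and spanner, then hand in.

```bash
python3 - <<'E'
from h import *
t=cam("top");f=lambda x,y:(150+x*260/790,165+y*140/425)
print('knob by top cam',plane(t,[f(241,109)],.128),'vs mat .637,.244')
o=plane(t,[f(153,247),f(204,301)],.027).mean(0)[:2];b=plane(t,[f(93,357)],.019)[0,:2];u=(b-o)/np.linalg.norm(b-o)
g=o+.062*u;d=g-[.417,.3837];a=np.radians(136.3);print('grip',g,'in mat',d@[np.cos(a),np.sin(a)],d@[-np.sin(a),np.cos(a)])
s=get_state();print(s['time'],np.abs(s['dq']).max());sign_off()
E
```

```text
knob by top cam [[0.63808441 0.2425131  0.128     ]] vs mat .637,.244
grip [0.41654314 0.37168042] in mat -0.00797382220609002 0.009005397297626975
52.7167 0.006509472152806186
the job is handed in; nothing more can be done
```

The jar is unpacked and the job is handed in at 52.7 s of the 210 s allowed. All my last checks agree; the program gave no verdict.

- **Lock ring:** I turned it with the spanner's pins in two holes until the force rose sharply at the stop. By the hole positions it turned about 56°, so it must have started about 4° open and now stands at about 60°, its stop.
- **Spanner:** it lies pins down on the blue mat, with its grip point about 12 mm from the mat's middle.
- **Bell:** it stands upright, about 2 mm from the middle of the rubber mat.
- **Trays:** the stack held three. I laid them flat and right way up in separate places beside the one already in the insert, making four there, and the jar table is empty. I did not measure the tray positions again after placing them; the pictures show all four clearly apart.
- **Left alone:** the slide box, glass dish and solvent bottle look unmoved in the final pictures. I saw no sign that the spanner or the bell had been knocked aside.

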